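Put the washed skimmers and moulds away

ROBOT

A 6-joint arm with a two-finger parallel gripper is mounted at the origin on the work surface. World frame = base frame: x ahead of the robot, y to its left, z up, the work surface at z = 0. Lengths are in m, angles in rad, forces in N, time in s.
With the tool pointing down it reaches from about 0.25 to 0.775 m from the base axis. Payload 8.9 kg.
Tool frame: the origin (TCP) lies between the finger pads; the fingertips stand ahead of it and the grasp point (between the pads) lies 2 mm behind it (manip.tip_reach is the z of the fingertips in the tool frame, in m); z points along the fingers, x is the direction in which the jaws open and shut, and the axes are right-handed (so a half turn about z gives the same grasp; the last joint's range is limited). The gripper opens to 85 mm and grips with 20 to 120 N. Pads are 22 mm wide; open, the fingers measure 114 mm over their backs; the gripper's body (76 mm by 85 mm) begins 54 mm behind the grasp point. The pads swing forward as they close: fully open they stand 13 mm farther back than shut.
Start: joints at [1.074, 0.291, -0.153, 1.127, 0, 1.431], TCP at [0.184, 0.492, 0.248] pointing down, gripper open.
Joint ranges: [-2.52, 2.52], [-0.91, 1.74], [-1.3, 1.37], [-1.96, 2.02], [-1.52, 1.47], [-3.14, 3.14]. Speed limits (rad/s): [2.22, 2.22, 2.79, 3.14, 3.14, 3.14].

INTERFACE

Orientations are given as [roll, pitch, yaw] about the fixed x, y, z axes, in that order (R = Rz(yaw) Ry(pitch) Rx(roll)).
In Python, from bench import manip, vision gives the robot as it stands.
- The arm moves only by the tool jog_arm, never from a script. Its argument "motion" is text: rows parted by semicolons, each of 7 numbers parted by spaces: the turn, a rotation vector about the tool's x, y, z in degrees, then the shift along the tool's x, y, z in m, then the gripper command: -1 is fully open, 1 is shut, values between are in proportion. A call has 1 to 5 rows; each row is the pose to reach, as a shift and turn from the pose commanded when the call began, along the tool's axes at that moment; what a row does not reach only later rows make up. A row lasts 1/8 s, in which the tool goes at most 62.5 mm and 10.7 degrees, less where a joint would pass 70% of its speed; a pose out of reach is approached as far as the arm can. A call with a gripper value outside its range is refused whole. The fingers move at their own pace and stop on an object; "squeeze" is the grip in N (left out, the last holds). Time passes only in rows, so rows that repeat a pose let the fingers close. It gives the time, the measured TCP pose, the force and the opening at its end, in the units of the state.
- manip.read_state(): the state, without advancing time (a new reading comes with each control period).
- vision.get_image(name): name is "scene" or "top" or "wrist"; returns a dict with "img" (480x640x3 uint8, red, green, blue), "vertical_fov" (degrees; the focal length in pixels is half the picture's height over the tangent of half this angle, whatever the lens; pixels are square), "cx", "cy" (the principal point, pixels), "R" (3x3) and "t" (3): a world point X has camera coordinates R X + t. Camera axes: x right, y down, z forward; pixel columns grow to the right and rows downward; lengths in m; the calibration is good to about 2 mm. A picture is of the moment at which its call begins. There is no depth.
- manip.job_done(): hands the job in, once; it reports no verdict.
The state is a dict: "t": time; "q": joint angles; "joint_vel": joint speeds; "effort": joint torques, N m; "tool_pos": TCP position; "ee_rot": TCP orientation; "contact_force": force on the tool from outside, world axes, zero at the start; "ft_torque": the same for the moment, N m; "finger_gap": opening from 0.0 (shut) to 1.0 (fully open).
Only numpy, scipy, OpenCV 4.12 (cv2) and the standard library are available. Lean on these libraries where they do the work, as an engineer would, in place of code of your own. Each camera call takes 0.05 s, during which the arm holds its last target.

TASK

Put the washed kit away: draw the square skimmers up out of the slotted drying rack and hang them all on the one hook by the eyes of their handles, one after another from the largest to the smallest, so that the largest hangs nearest the post. Square up the loose wooden moulds in the row on the drip mat, each lying flat inside a white outline of its own (with fewer moulds an outline stays empty), and leave the other things on the bench where they are.

Things in the scene. Friction and masses are not known exactly. Their poses are not given: they have to be found in the camera images.
- skim_a_grip (a point): Centre of the black grip, 12 (x) x 22 (y) x 40 (z) mm, atop the largest flat square steel skimmer (may be absent; about 190 g). It starts upright, grip up, in a rack slot. Axes: z up along the handle, y across its width, x normal to its plane; front and back alike. Its mesh blade is 110 x 110 x 6 mm, lower edge 192 mm below this point; the eye is in between.
- skim_a_eye (a point): Centre of the largest skimmer's closed wire eye, 45 mm straight below its grip's centre; opening about 40 mm high at the middle and 30 mm wide in the skimmer's plane, wire radius 3 mm; top and bottom of the eye are pointed, wire centreline 23 mm above and below this point.
- skim_b_grip (a point): Centre of the black grip, 12 (x) x 22 (y) x 40 (z) mm, atop the second largest flat square steel skimmer (may be absent; about 172 g). It starts upright, grip up, in a rack slot. Axes: z up along the handle, y across its width, x normal to its plane; front and back alike. Its mesh blade is 92 x 92 x 6 mm, lower edge 174 mm below this point; the eye is in between.
- skim_b_eye (a point): Centre of the second largest skimmer's closed wire eye, 45 mm straight below its grip's centre; opening about 40 mm high at the middle and 30 mm wide in the skimmer's plane, wire radius 3 mm; top and bottom of the eye are pointed, wire centreline 23 mm above and below this point.
- skim_c_grip (a point): Centre of the black grip, 12 (x) x 22 (y) x 40 (z) mm, atop the second smallest flat square steel skimmer (may be absent; about 154 g). It starts upright, grip up, in a rack slot. Axes: z up along the handle, y across its width, x normal to its plane; front and back alike. Its mesh blade is 74 x 74 x 6 mm, lower edge 156 mm below this point; the eye is in between.
- skim_c_eye (a point): Centre of the second smallest skimmer's closed wire eye, 45 mm straight below its grip's centre; opening about 40 mm high at the middle and 30 mm wide in the skimmer's plane, wire radius 3 mm; top and bottom of the eye are pointed, wire centreline 23 mm above and below this point.
- skim_d_grip (a point): Centre of the black grip, 12 (x) x 22 (y) x 40 (z) mm, atop the smallest flat square steel skimmer (may be absent; about 136 g). It starts upright, grip up, in a rack slot. Axes: z up along the handle, y across its width, x normal to its plane; front and back alike. Its mesh blade is 56 x 56 x 6 mm, lower edge 138 mm below this point; the eye is in between.
- skim_d_eye (a point): Centre of the smallest skimmer's closed wire eye, 45 mm straight below its grip's centre; opening about 40 mm high at the middle and 30 mm wide in the skimmer's plane, wire radius 3 mm; top and bottom of the eye are pointed, wire centreline 23 mm above and below this point.
- mould_1_mid (a point): Centre of a wooden press mould (may be absent): block 58 (its x) x 42 (its y) x 26 mm high with two dark round hollows on top, lying flat and loose on the mat; about 60 g. The moulds are alike.
- mould_2_mid (a point): Centre of a wooden press mould (may be absent): block 58 (its x) x 42 (its y) x 26 mm high with two dark round hollows on top, lying flat and loose on the mat; about 60 g. The moulds are alike.
- mould_3_mid (a point): Centre of a wooden press mould (may be absent): block 58 (its x) x 42 (its y) x 26 mm high with two dark round hollows on top, lying flat and loose on the mat; about 60 g. The moulds are alike.
- place_1 (a point): Centre, on the mat's upper face (3 mm above the table), of white oblong outline 1 of 3 on the mat: 72 mm along the mat's x, 56 mm along its y. The three stand in one row, 80 mm apart along the mat's y.
- place_2 (a point): Centre, on the mat's upper face (3 mm above the table), of white oblong outline 2 of 3 on the mat: 72 mm along the mat's x, 56 mm along its y. The three stand in one row, 80 mm apart along the mat's y.
- place_3 (a point): Centre, on the mat's upper face (3 mm above the table), of white oblong outline 3 of 3 on the mat: 72 mm along the mat's x, 56 mm along its y. The three stand in one row, 80 mm apart along the mat's y.
- mat: Fixed black rubber drip mat, 190 (its x) x 270 (its y) x 3 mm; origin at the centre of its underside. The row of outlines lies in the half away from the robot (45 mm along +x from the centre); the moulds start on the half nearer the robot.
- prong (a point): Middle of the hook's horizontal prong, on its axis 210 mm above the table. Prong: steel rod of 4 mm radius and 135 mm long, along this frame's x; the post is at +67 mm along x, the free end at -67 mm, where the last 6 mm turn up 8 mm. A skimmer hangs from the top of its eye, grip centre 31 mm above the prong's axis, its plane across the prong.
- hook_stand: Fixed steel stand that carries the hook; origin at the foot of its post (face towards the prong), on the table; the prong points along its -x.
- rack: Fixed grey plastic drying rack 170 (its x) x 150 (its y) mm; origin at the centre of its underside. Four slots run along its y, at x = -60, -20, 20 and 60 mm; each is 9 mm wide, its floor 6 mm and its open top 46 mm above the table. A skimmer must rise 40 mm straight up to come free.
- bowl: Steel bowl 100 mm across, 45 mm high; bystander. Origin at the underside.
- jar: Clear jar 56 mm across, 65 mm high; bystander. Origin at the underside.
- cup: White cup 70 mm across, 85 mm high; bystander. Origin at the underside.
- label_roll: Paper roll 80 mm across, 50 mm high; bystander. Origin at the underside.
Things that resemble listed ones, but are neither listed nor needed, are in the scene too. What is shaped like the part that bears mould_2_mid but green is not meant. What is shaped like the part that bears skim_a_grip but red is not meant.

How it is judged:
On the way, in this order (a step that is already met when the one before it is completed fails the run):
1. the largest skimmer hangs on the hook, let go (x of skim_a_grip in the frame of prong between -0.068 and 0.068 m and y of skim_a_grip in the frame of prong between -0.02 and 0.02 m and z of skim_a_grip in the frame of prong between 0.022 and 0.04 m and angle between skim_a_grip's own z axis and vertical below 0.3 rad and contact force between skim_a and hook_stand above 0.2 N and contact force between the fingers and skim_a below 0.1 N and linear speed of skim_a below 0.05 m/s), for 0.2 s.
2. the second largest skimmer hangs on the hook, let go (x of skim_b_grip in the frame of prong between -0.068 and 0.068 m and y of skim_b_grip in the frame of prong between -0.02 and 0.02 m and z of skim_b_grip in the frame of prong between 0.022 and 0.04 m and angle between skim_b_grip's own z axis and vertical below 0.3 rad and contact force between skim_b and hook_stand above 0.2 N and contact force between the fingers and skim_b below 0.1 N and linear speed of skim_b below 0.05 m/s), for 0.2 s.
3. the second smallest skimmer hangs on the hook, let go (x of skim_c_grip in the frame of prong between -0.068 and 0.068 m and y of skim_c_grip in the frame of prong between -0.02 and 0.02 m and z of skim_c_grip in the frame of prong between 0.022 and 0.04 m and angle between skim_c_grip's own z axis and vertical below 0.3 rad and contact force between skim_c and hook_stand above 0.2 N and contact force between the fingers and skim_c below 0.1 N and linear speed of skim_c below 0.05 m/s), for 0.2 s.
4. the smallest skimmer hangs on the hook, let go (x of skim_d_grip in the frame of prong between -0.068 and 0.068 m and y of skim_d_grip in the frame of prong between -0.02 and 0.02 m and z of skim_d_grip in the frame of prong between 0.022 and 0.04 m and angle between skim_d_grip's own z axis and vertical below 0.3 rad and contact force between skim_d and hook_stand above 0.2 N and contact force between the fingers and skim_d below 0.1 N and linear speed of skim_d below 0.05 m/s), for 0.2 s.
At the end, for the whole second after the job is handed in: Every skimmer hangs by its eye on the prong, upright within 0.3 rad, grip centre within 20 mm sideways and 22 to 40 mm above the prong axis; every mould lies flat within 10 mm of an outline's centre, square to the mat within 0.17 rad; all let go and at rest (all of step 1 and all of step 2 and all of step 3 and all of step 4 and (horizontal distance between mould_1_mid and place_1 below 0.01 m or horizontal distance between mould_1_mid and place_2 below 0.01 m or horizontal distance between mould_1_mid and place_3 below 0.01 m) and angle between the x axis of each of mould_1_mid, mould_2_mid, mould_3_mid and the x axis of mat, either way round below 0.17 rad and angle between each of mould_1_mid, mould_2_mid, mould_3_mid's own z axis and vertical below 0.08 rad and height (world z) of each of mould_1_mid, mould_2_mid, mould_3_mid below 0.022 m and linear speed of each of mould_1, mould_2, mould_3 below 0.02 m/s and contact force between the fingers and mould_1 below 0.1 N and (horizontal distance between mould_2_mid and place_1 below 0.01 m or horizontal distance between mould_2_mid and place_2 below 0.01 m or horizontal distance between mould_2_mid and place_3 below 0.01 m) and contact force between the fingers and mould_2 below 0.1 N and (horizontal distance between mould_3_mid and place_1 below 0.01 m or horizontal distance between mould_3_mid and place_2 below 0.01 m or horizontal distance between mould_3_mid and place_3 below 0.01 m) and contact force between the fingers and mould_3 below 0.1 N); the robot touches nothing.
It fails at once if a bystander (bowl, jar, cup, paper roll) is pushed more than 40 mm away (distance of any of bowl, jar, cup, label_roll from where it was at the start of the episode above 0.04 m).
It fails at once if a bystander is knocked over (angle between any of bowl, jar, cup, label_roll's own z axis and vertical above 0.5 rad).
Of skim_a, skim_b, skim_c, skim_d only 3 to 4 are there at a start; the rules pass over those that are not, and their reading is None.
Of mould_1, mould_2, mould_3 only 2 to 3 are there at a start; the rules pass over those that are not, and their reading is None.
At some moment in a run one of mould_1, mould_2, mould_3 may be knocked a few centimetres aside while the robot is not near it.
It also fails if it takes over 208 s, if anything falls off the work surface, if the arm or the gripper's body presses on something with over 40 N, if the wrist force passes 120 N, or if a joint passes its speed limit or range.

## Working session

There is one attempt and no reset: what is moved stays moved. The work goes in short steps, Python scripts to look and compute and a tool call to move; the robot and the scene stay as the last step left them, time stands still between calls to the robot, and variables do not carry over. Pictures are saved under pics/ and viewed, and the job is handed in when it is done.

Besides the shell and the picture viewer there is one more tool, called after ">>>" by a JSON object that holds its "api" and its "payload". jog_arm: Moves the arm, as the interface text tells. Its arguments: {"type":"object","properties":{"motion":{"type":"string"},"squeeze":{"type":"number"}},"required":["motion"]}

```bash
ls; mkdir -p pics
python3 - <<'E'
from bench import manip, vision
import cv2
print(manip.read_state(), manip.tip_reach)
for n in ["scene","top","wrist"]:
    d=vision.get_image(n); cv2.imwrite(f"pics/{n}0.png",d["img"][:,:,::-1]); print(n,d["vertical_fov"],d["cx"],d["cy"],d["R"],d["t"])
E
```

```text
pics
{'t': 0.0, 'q': array([ 1.07369630e+00,  2.91317174e-01, -1.54080574e-01,  1.12669769e+00,
        1.16212130e-05,  1.43145563e+00]), 'joint_vel': array([-1.44529365e-03,  2.91831600e-05, -4.73506293e-04, -1.29594011e-03,
        5.77565281e-04, -6.85270339e-04]), 'effort': array([-2.26933764e-03, -5.37144756e+01,  3.31366324e+01,  1.60800858e-02,
       -3.81652499e-04,  2.26534320e-05]), 'tool_pos': array([0.1836664 , 0.49140534, 0.24773019]), 'ee_rot': array([-3.14140071e+00,  1.28490302e-03,  1.21303711e+00]), 'contact_force': array([ 0.6350078 , -0.23892863,  0.53779848]), 'ft_torque': array([-0.02915614, -0.0077984 ,  0.03316054]), 'finger_gap': 0.9980309596028016} 0.017
scene 52.044771250487145 318.44291354097453 240.92501577795713 [[-0.64650606  0.76278147  0.01394053]
 [ 0.53580175  0.46698245 -0.70345141]
 [-0.54308968 -0.44731624 -0.71060663]] [ 0.34707708 -0.17956129  1.47311035]
top 54.90356132561767 312.15941783535214 254.39517747102752 [[ 0.01881741 -0.999786    0.00859434]
 [-0.98290665 -0.02007287 -0.18300711]
 [ 0.18314046 -0.00500371 -0.98307402]] [-0.01354744  0.53359608  0.98472578]
wrist 61.115275606136414 316.14738701767476 239.80474294100608 [[ 3.49700475e-01  9.36861522e-01  2.57326855e-04]
 [ 8.89702768e-01 -3.32183641e-01  3.13182076e-01]
 [ 2.93493716e-01 -1.09290976e-01 -9.49693067e-01]] [-0.52493781 -0.04107778  0.37978108]
```

View pics/scene0.png

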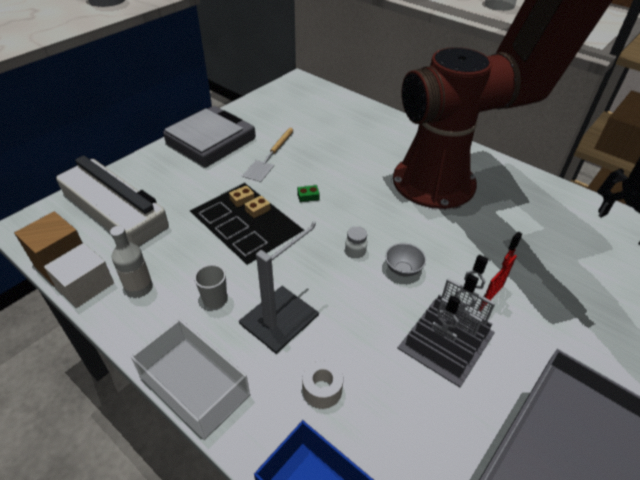

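View pics/top0.png

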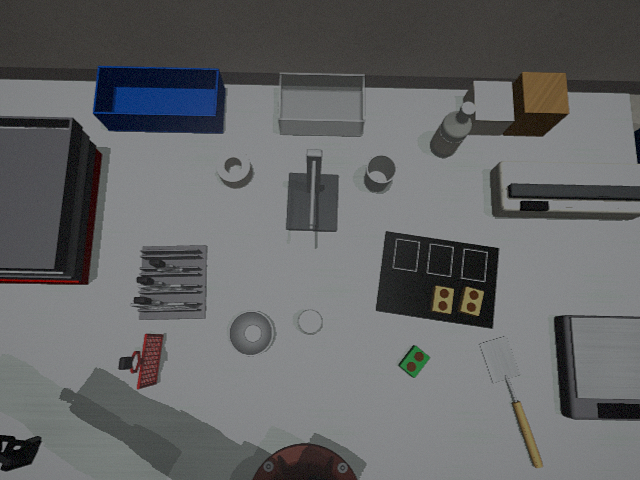

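View pics/wrist0.png

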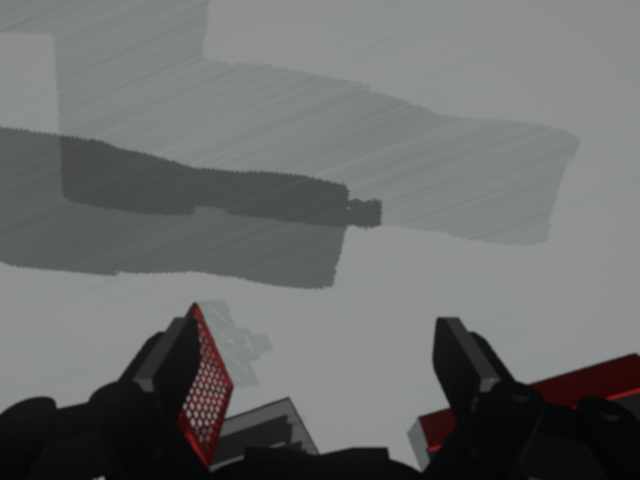

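```bash
cat > h.py <<'E'
from bench import manip, vision
import cv2, numpy as np
from scipy.spatial.transform import Rotation as Ro
def cam(n):
    d=vision.get_image(n); d["f"]=240/np.tan(np.radians(d["vertical_fov"]/2)); d["R"]=np.array(d["R"]);d["t"]=np.array(d["t"]);return d
def toz(d,u,v,z):
    r=d["R"].T@np.array([(u-d["cx"])/d["f"],(v-d["cy"])/d["f"],1]); C=-d["R"].T@d["t"]
    return C+r*(z-C[2])/r[2]
def proj(d,X):
    c=d["R"]@np.array(X)+d["t"]; return d["cx"]+d["f"]*c[0]/c[2], d["cy"]+d["f"]*c[1]/c[2]
def crop(d,x0,y0,x1,y1,name,s=None):
    im=d["img"][y0:y1,x0:x1,::-1]; s=s or min(800/(x1-x0),600/(y1-y0))
    cv2.imwrite("pics/"+name,cv2.resize(im,None,fx=s,fy=s,interpolation=cv2.INTER_CUBIC)); print(name,s)
def tri(obs):
    A=[];b=[]
    for d,u,v in obs:
        r=np.array([(u-d["cx"])/d["f"],(v-d["cy"])/d["f"],1]);
        for k in (0,1):
            A.append(d["R"][k]-r[k]*d["R"][2]); b.append(r[k]*d["t"][2]-d["t"][k])
    return np.linalg.lstsq(np.array(A),np.array(b),rcond=None)[0]
E
python3 - <<'E'
from h import *
t=cam("top"); s=cam("scene")
crop(t,110,230,220,330,"rt1.png"); crop(s,380,220,540,390,"rs1.png"); crop(t,370,225,510,335,"mt1.png"); crop(t,270,140,350,255,"ht1.png"); crop(s,230,210,330,355,"hs1.png")
E
```

```text
rt1.png 6.0
rs1.png 3.5294117647058822
mt1.png 5.454545454545454
ht1.png 5.217391304347826
hs1.png 4.137931034482759
```

View pics/rt1.png

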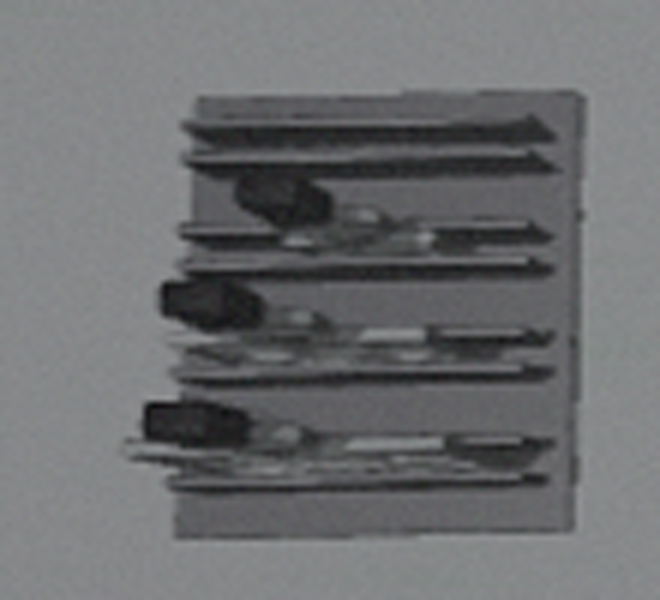

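View pics/rs1.png

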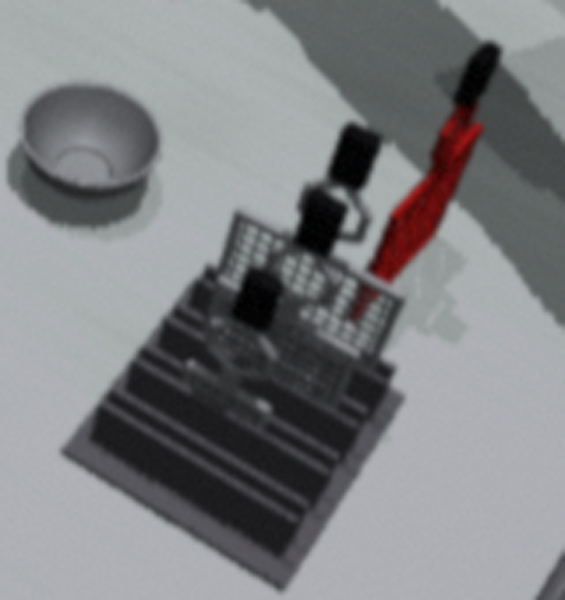

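View pics/mt1.png

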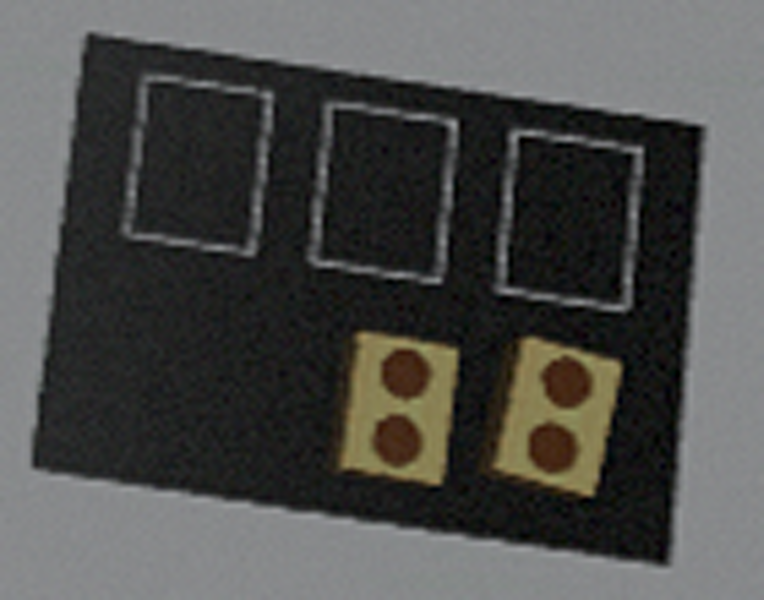

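View pics/ht1.png

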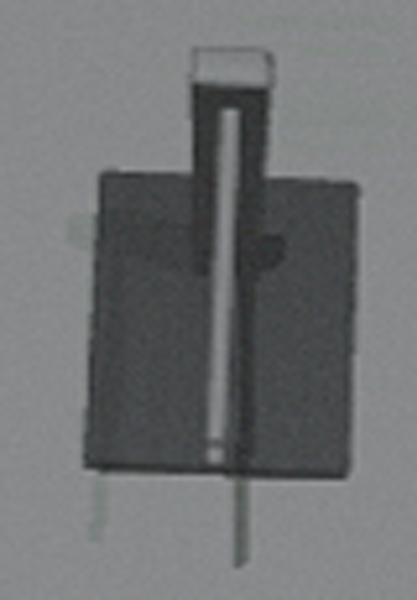

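View pics/hs1.png

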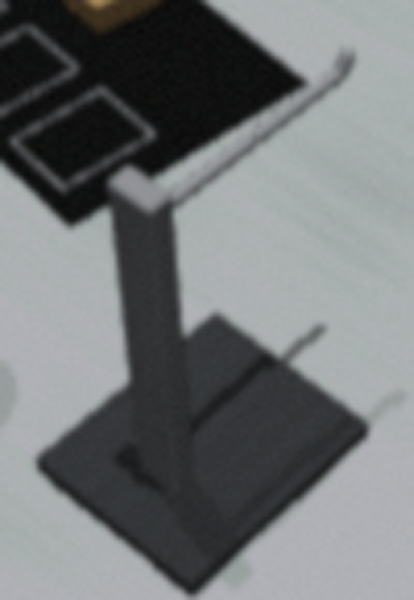

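Run:
```python
from h import *
np.set_printoptions(precision=4,suppress=True)
t=cam("top"); s=cam("scene")
for n,a,b in [("near",(142.8,300.5),(480,264.2)),("mid",(145.3,280.8),(471,283.2)),("far",(157.5,263),(452.8,304.7))]:
    p=tri([(t,*a),(s,*b)]); print(n,p,proj(t,p),a,proj(s,p),b)
    for z in (.198,.18,.162,.144): print(z, toz(t,*a,z), toz(s,*b,z))
o=lambda u,v:(110+u/6,230+v/6)
print("rack", [toz(t,*o(*c),z) for c,z in [((195,95),0),((583,92),0),((575,530),0),((175,538),0)]])
print("rack scene",[toz(s,380+u/3.53,220+v/3.53,0) for u,v in [(62,452),(283,588),(403,400)]])
m=lambda u,v:(370+u/5.4545,225+v/5.4545)
print("mat",[toz(t,*m(*c),.003) for c in [(88,35),(705,125),(670,563),(33,468)]])
print("places",[toz(t,*m(*c),.003) for c in [(198,165),(385,191),(570,219)]])
print("moulds",[toz(t,*m(*c),.029) for c in [(401,408),(559,417)]])
print("mould corners",[[toz(t,*m(*c),.029)[:2] for c in q] for q in ([(360,332),(460,347),(443,486),(341,469)],[(523,337),(622,360),(594,497),(492,468)])])
h=lambda u,v:(270+u/5.217,140+v/5.217); g=lambda u,v:(230+u/4.138,210+v/4.138)
print("prong post/tip",toz(t,*h(229,110),.214),toz(t,*h(215,440),.214),toz(t,*h(215,455),.222))
print("scene prong",toz(s,*g(168,200),.21),toz(s,*g(340,75),.21))
print("tri tip",tri([(t,*h(215,440)),(s,*g(340,75))]))
print("stand base",[toz(t,*h(*c),0.0) for c in [(100,172),(357,182),(348,475),(87,467)]])
print("red grip",tri([(t,128,363),(s,380+478/3.53,220+75/3.53)]), "bowl",toz(t,252,333,.045),"jar",toz(t,310,321,.065),"cup",toz(t,380,165,.085),"roll",toz(t,236,167,.05))
```

```text
near [0.4125 0.3104 0.2   ] (np.float64(143.66155211322402), np.float64(300.09784962220544)) (142.8, 300.5) (np.float64(480.9136297567916), np.float64(264.1570833065148)) (480, 264.2)
0.198 [0.4119 0.3127 0.198 ] [0.4118 0.3087 0.198 ]
0.18 [0.4133 0.3191 0.18  ] [0.3941 0.3044 0.18  ]
0.162 [0.4147 0.3256 0.162 ] [0.3763 0.3002 0.162 ]
0.144 [0.4161 0.332  0.144 ] [0.3585 0.2959 0.144 ]
mid [0.4516 0.3159 0.1814] (np.float64(145.94574632997458), np.float64(280.4931710546064)) (145.3, 280.8) (np.float64(471.7138050757529), np.float64(283.1768030924242)) (471, 283.2)
0.198 [0.449  0.3112 0.198 ] [0.4677 0.3185 0.198 ]
0.18 [0.4512 0.3176 0.18  ] [0.4513 0.3145 0.18  ]
0.162 [0.4534 0.324  0.162 ] [0.4349 0.3105 0.162 ]
0.144 [0.4555 0.3304 0.144 ] [0.4185 0.3065 0.144 ]
far [0.4924 0.3072 0.1458] (np.float64(158.10987805205653), np.float64(262.6997691903923)) (157.5, 263) (np.float64(453.50413626909665), np.float64(304.69471518828385)) (452.8, 304.7)
0.198 [0.4834 0.291  0.198 ] [0.5359 0.3178 0.198 ]
0.18 [0.4863 0.297  0.18  ] [0.5212 0.3137 0.18  ]
0.162 [0.4892 0.3029 0.162 ] [0.5
[... 682 characters left out ...]
rray([ 0.4709, -0.2843]), array([ 0.4655, -0.3256]), array([ 0.4082, -0.3165]), array([ 0.4143, -0.2748])], [array([ 0.4702, -0.3519]), array([ 0.4614, -0.3926]), array([ 0.4049, -0.3783]), array([ 0.4159, -0.3369])]]
prong post/tip [ 0.6881 -0.0021  0.214 ] [0.5611 0.0006 0.214 ] [0.5535 0.0006 0.222 ]
scene prong [ 0.679  -0.0056  0.21  ] [ 0.5614 -0.0001  0.21  ]
tri tip [0.562  0.0005 0.2108]
stand base [array([ 0.7426,  0.0562, -0.    ]), array([ 0.7404, -0.0634,  0.    ]), array([ 0.6004, -0.0604,  0.    ]), array([0.6017, 0.0582, 0.    ])]
red grip [0.2972 0.3327 0.191 ] bowl [0.3579 0.1245 0.045 ] jar [ 0.3854 -0.0011  0.065 ] cup [ 0.7342 -0.1512  0.085 ] roll [0.7358 0.1771 0.05  ]
```

```bash
cat >> h.py <<'E'
def go(x,y,z,yaw):
    s=manip.read_state(); Rc=Ro.from_euler("xyz",s["ee_rot"]); Rt=Ro.from_euler("xyz",[np.pi,0,yaw])
    p=Rc.inv().apply(np.array([x,y,z])-s["tool_pos"]); r=np.degrees((Rc.inv()*Rt).as_rotvec())
    print("turn",r.round(1),"shift",p.round(4),"now",s["tool_pos"].round(4),s["ee_rot"].round(4),"gap",round(s["finger_gap"],3),"t",round(s["t"],2),"F",s["contact_force"].round(1))
E
python3 - <<'E'
from h import *
t=cam("top"); s=cam("scene")
h=lambda u,v:(270+u/5.217,140+v/5.217); g=lambda u,v:(230+u/4.138,210+v/4.138)
print("post top left-near", tri([(t,*h(193,83)),(s,*g(152,210))]), tri([(t,*h(268,83)),(s,*g(108,183))]))
go(.4125,.3105,.30,1.60)
E
```

```text
post top left-near [0.69627362 0.0079737  0.22556051] [ 0.69720085 -0.01971893  0.22488453]
turn [ -0.    0.  -22.2] shift [-0.0897  0.2776 -0.0518] now [0.1838 0.4917 0.2482] [-3.1416e+00  1.0000e-04  1.2130e+00] gap 1.001 t 0.45 F [-0.3  0.1  0.8]
```

>>> {"api": "jog_arm", "payload": {"motion": "0 0 0 0 0 -0.052 -1; 0 0 -7 -0.018 0.06 -0.052 -1; 0 0 -14 -0.036 0.12 -0.052 -1; 0 0 -22 -0.054 0.18 -0.052 -1; 0 0 -22 -0.08 0.24 -0.052 -1", "squeeze": 50}}

```text
t: 1.08
tool_pos: [0.3798, 0.3338, 0.3004]
ee_rot: [3.141, -0.0, 1.599]
contact_force: [0.8, 0.6, 0.4]
finger_gap: 1.001
```

>>> {"api": "jog_arm", "payload": {"motion": "0 0 0 -0.01 0.035 0 -1; 0 0 0 -0.01 0.038 0 -1; 0 0 0 -0.01 0.038 0 -1; 0 0 0 -0.01 0.038 0 -1"}}

```text
t: 1.58
tool_pos: [0.4155, 0.3266, 0.3004]
ee_rot: [-3.141, 0.0, 1.598]
contact_force: [-0.4, -0.2, -0.0]
finger_gap: 1.002
```

Run:
```python
from h import *
go(.4125,.3105,.20,1.60)
w=cam("wrist"); cv2.imwrite("pics/w1.png",w["img"][:,:,::-1])
print(proj(w,(.4125,.3105,.218)))
```

```text
turn [-0.   0.  -0.1] shift [-0.016  -0.0034  0.1004] now [0.4155 0.3266 0.3004] [-3.1413  0.      1.5984] gap 1.002 t 1.57 F [-0.4 -0.2 -0. ]
(np.float64(286.39347758100723), np.float64(253.70490044552437))
```

View pics/w1.png

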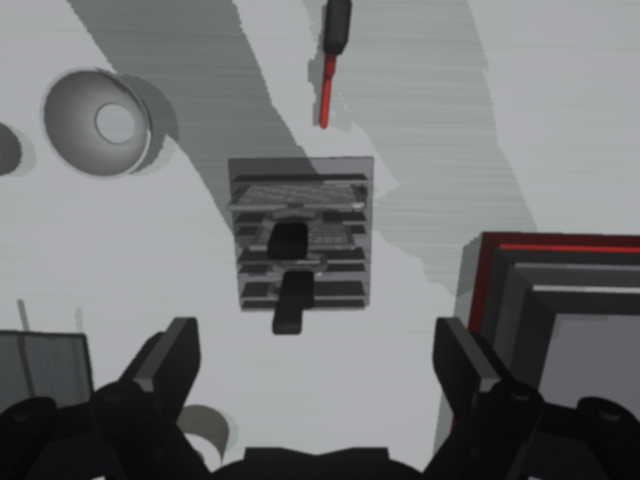

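>>> {"api": "jog_arm", "payload": {"motion": "0 0 0 -0.016 -0.003 0 -1; 0 0 0 -0.016 -0.003 0.03 -1; 0 0 0 -0.016 -0.003 0.06 -1; 0 0 0 -0.016 -0.003 0.085 -1; 0 0 0 -0.016 -0.003 0.099 -1"}}

```text
t: 2.25
tool_pos: [0.413, 0.3092, 0.2004]
ee_rot: [-3.14, 0.001, 1.597]
contact_force: [0.4, -1.0, 0.6]
finger_gap: 1.001
```

>>> {"api": "jog_arm", "payload": {"motion": "0 0 0 0 0 0 1; 0 0 0 0 0 0 1; 0 0 0 0 0 0 1; 0 0 0 0 0 0 1; 0 0 0 0 0 0 1"}}

```text
t: 2.88
tool_pos: [0.4145, 0.3103, 0.2022]
ee_rot: [3.14, -0.001, 1.597]
contact_force: [-0.3, 0.4, 6.2]
finger_gap: 0.248
```

Run:
```python
from h import *
go(.4125,.3105,.20,1.60)
w=cam("wrist"); cv2.imwrite("pics/w2.png",w["img"][:,:,::-1])
```

```text
turn [ 0.1 -0.  -0.2] shift [ 0.0002 -0.002   0.0022] now [0.4145 0.3103 0.2022] [ 3.140e+00 -8.000e-04  1.597e+00] gap 0.248 t 2.88 F [-0.3  0.4  6.2]
```

View pics/w2.png

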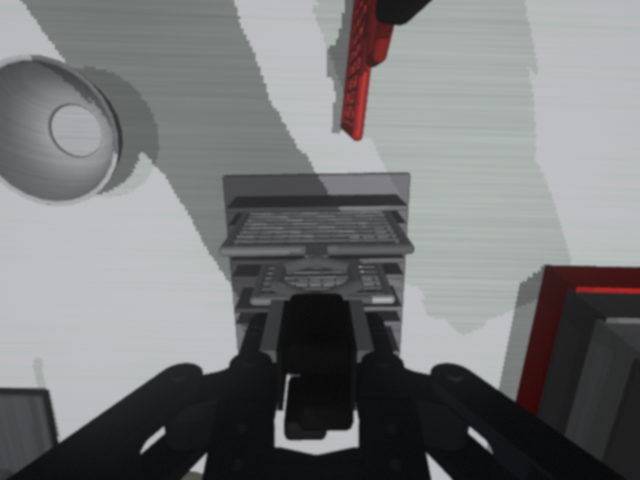

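>>> {"api": "jog_arm", "payload": {"motion": "0 0 0 0 0 -0.01 1; 0 0 0 0 0 -0.02 1; 0 0 0 0 0 -0.035 1; 0 0 0 0 0 -0.05 1; 0 0 0 0 0 -0.05 1"}}

```text
t: 3.55
tool_pos: [0.4147, 0.3104, 0.2528]
ee_rot: [3.139, -0.001, 1.597]
contact_force: [0.4, -0.6, -2.3]
finger_gap: 0.25
```

Run:
```python
from h import *
go(.4125,.3105,.32,1.60)
s=cam("scene"); crop(s,380,180,540,390,"s3.png")
```

```text
turn [ 0.1 -0.1 -0.2] shift [ 0.0002 -0.002  -0.0672] now [0.4147 0.3104 0.2528] [ 3.1392e+00 -1.2000e-03  1.5970e+00] gap 0.25 t 3.55 F [ 0.4 -0.6 -2.3]
s3.png 2.857142857142857
```

View pics/s3.png

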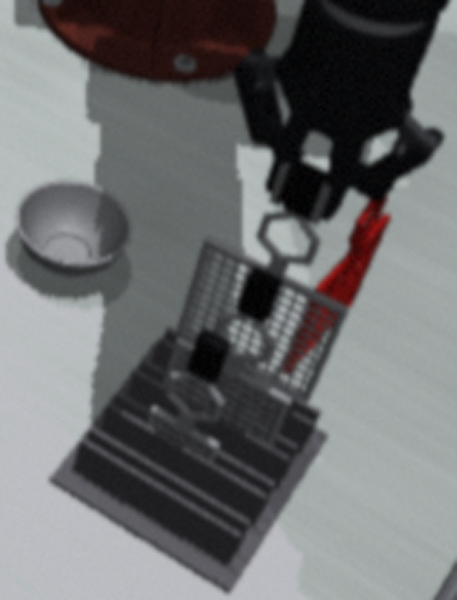

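>>> {"api": "jog_arm", "payload": {"motion": "0 0 0 0 0 -0.035 1; 0 0 0 -0.01 0 -0.07 1; 0 0 0 -0.05 0 -0.07 1; 0 0 0 -0.1 0 -0.07 1; 0 0 0 -0.15 0 -0.07 1"}}

```text
t: 4.22
tool_pos: [0.4175, 0.1587, 0.3208]
ee_rot: [-3.141, 0.0, 1.598]
contact_force: [0.1, -0.8, -1.6]
finger_gap: 0.247
```

>>> {"api": "jog_arm", "payload": {"motion": "0 0 0 -0.05 0 0 1; 0 0 0 -0.1 0.01 0 1; 0 0 0 -0.14 0.02 0 1; 0 0 2.6 -0.16 0.03 0 1; 0 0 2.6 -0.16 0.04 0 1"}}

```text
t: 4.85
tool_pos: [0.4622, 0.0, 0.3208]
ee_rot: [-3.141, -0.0, 1.549]
contact_force: [0.1, 0.6, -1.7]
finger_gap: 0.248
```

Run:
```python
from h import *
go(.49,.0,.263,1.551)
```

```text
turn [-0.  -0.  -0.1] shift [0.0006 0.0278 0.0578] now [0.4622 0.     0.3208] [-3.1408 -0.      1.5491] gap 0.248 t 4.85 F [ 0.1  0.6 -1.7]
```

>>> {"api": "jog_arm", "payload": {"motion": "0 0 0 0 0.02 0.03 1; 0 0 0 0 0.028 0.058 1; 0 0 0 0 0.028 0.058 1; 0 0 0 0 0.028 0.058 1; 0 0 0 0 0.028 0.058 1"}}

```text
t: 5.48
tool_pos: [0.4903, 0.0008, 0.2645]
ee_rot: [3.14, 0.0, 1.552]
contact_force: [0.1, -0.8, -1.9]
finger_gap: 0.249
```

Run:
```python
from h import *
go(.655,.0,.263,1.551)
s=cam("scene"); crop(s,220,130,400,330,"s4.png")
t=cam("top"); crop(t,250,130,370,300,"t4.png")
```

```text
turn [0.1 0.  0.1] shift [0.0023 0.1646 0.0018] now [0.4903 0.0008 0.2645] [3.1398e+00 2.0000e-04 1.5521e+00] gap 0.249 t 5.47 F [ 0.1 -0.8 -1.9]
s4.png 3.0
t4.png 3.5294117647058822
```

View pics/s4.png

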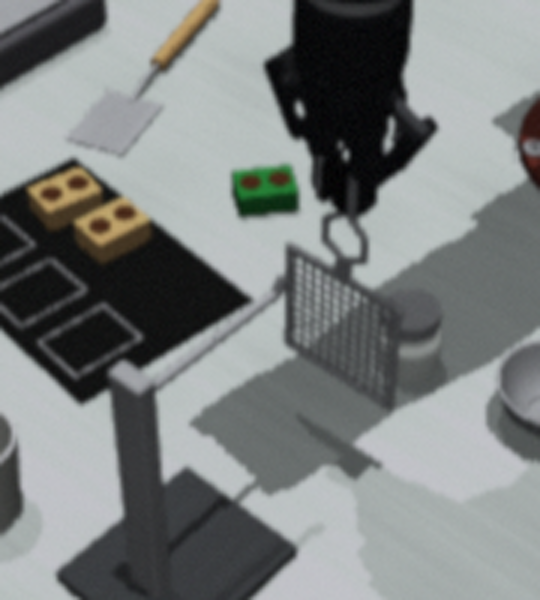

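View pics/t4.png

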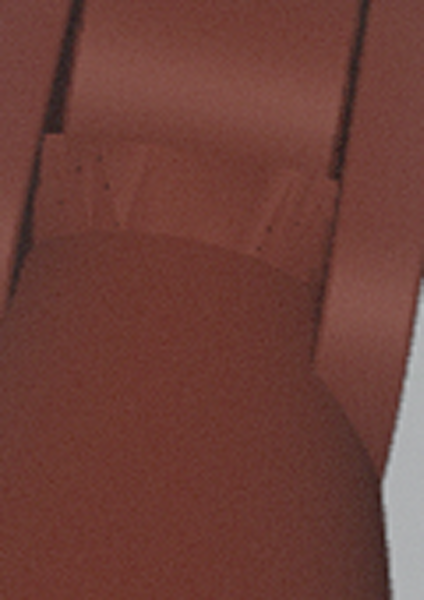

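Run:
```python
from h import *
s=cam("scene")
for z in (.205,.2155,.225): print(z,proj(s,(.488,.001,z)))
print("tip",proj(s,(.556,.0005,.21)),"seen",(230+345/4.138,210+65/4.138))
print("eye seen",220+346/3,130+238/3)
```

```text
0.205 (np.float64(334.73837257155566), np.float64(212.30341879474264))
0.2155 (np.float64(334.92191226635373), np.float64(208.65759104126948))
0.225 (np.float64(335.0902244985213), np.float64(205.3142412119015))
tip (np.float64(314.07827324549754), np.float64(226.90119883293875)) seen (313.373610439826, 225.70807153214113)
eye seen 335.3333333333333 209.33333333333331
```

>>> {"api": "jog_arm", "payload": {"motion": "0 0 0 0.001 0.02 0.002 1; 0 0 0 0.001 0.04 0.002 1; 0 0 0 0.001 0.06 0.002 1; 0 0 0 0.001 0.08 0.002 1; 0 0 0 0.001 0.09 0.002 1"}}

```text
t: 6.25
tool_pos: [0.5808, -0.0002, 0.2614]
ee_rot: [3.141, -0.0, 1.552]
contact_force: [-0.5, -0.5, -1.1]
finger_gap: 0.25
```

Run:
```python
from h import *
go(.655,.0,.263,1.551)
s=cam("scene"); crop(s,220,130,400,330,"s5.png")
```

```text
turn [ 0. -0.  0.] shift [ 0.0016  0.0742 -0.0016] now [ 5.808e-01 -2.000e-04  2.614e-01] [ 3.1412 -0.      1.5515] gap 0.25 t 6.25 F [-0.5 -0.5 -1.1]
s5.png 3.0
```

View pics/s5.png

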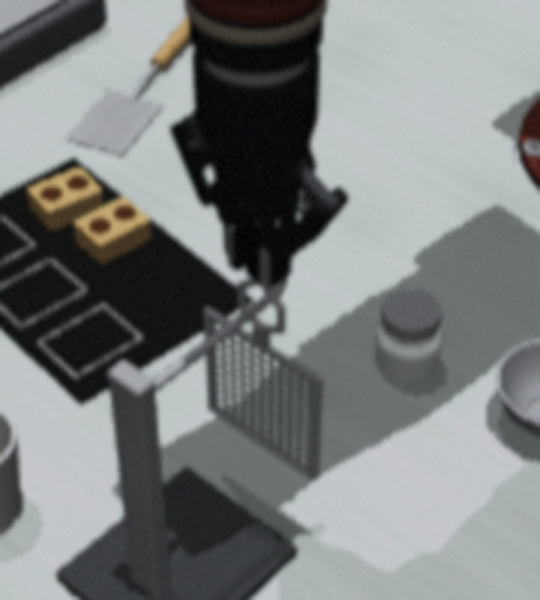

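>>> {"api": "jog_arm", "payload": {"motion": "0 0 0 0 0.02 -0.002 1; 0 0 0 0 0.04 -0.002 1; 0 0 0 0 0.06 -0.002 1; 0 0 0 0 0.078 -0.002 1; 0 0 0 0 0.078 -0.002 1"}}

```text
t: 6.92
tool_pos: [0.6582, -0.0017, 0.2629]
ee_rot: [-3.141, -0.0, 1.552]
contact_force: [-1.0, -0.6, -1.1]
finger_gap: 0.25
```

>>> {"api": "jog_arm", "payload": {"motion": "0 0 0 0 0 0.006 1; 0 0 0 0 0 0.012 1; 0 0 0 0 0 0.016 1; 0 0 0 0 0 0.0165 1; 0 0 0 0 0 0.0165 1"}}

```text
t: 7.55
tool_pos: [0.6578, -0.0018, 0.2469]
ee_rot: [-3.141, 0.0, 1.551]
contact_force: [-0.3, -1.4, -0.7]
finger_gap: 0.252
```

>>> {"api": "jog_arm", "payload": {"motion": "0 0 0 0 0 0.002 1; 0 0 0 0 0 0.002 1; 0 0 0 0 0 0.002 1"}}

```text
t: 7.92
tool_pos: [0.6584, -0.0021, 0.246]
ee_rot: [3.14, 0.001, 1.551]
contact_force: [-2.5, -2.3, 5.4]
finger_gap: 0.247
```

Run:
```python
from h import *
go(.655,.0,.263,1.551)
s=cam("scene"); crop(s,220,130,400,330,"s6.png")
w=cam("wrist"); cv2.imwrite("pics/w6.png",w["img"][:,:,::-1])
```

```text
turn [0.1 0.1 0. ] shift [ 0.002  -0.0034 -0.017 ] now [ 0.6584 -0.0021  0.246 ] [3.1398e+00 1.0000e-03 1.5514e+00] gap 0.247 t 7.92 F [-2.5 -2.3  5.4]
s6.png 3.0
```

View pics/s6.png

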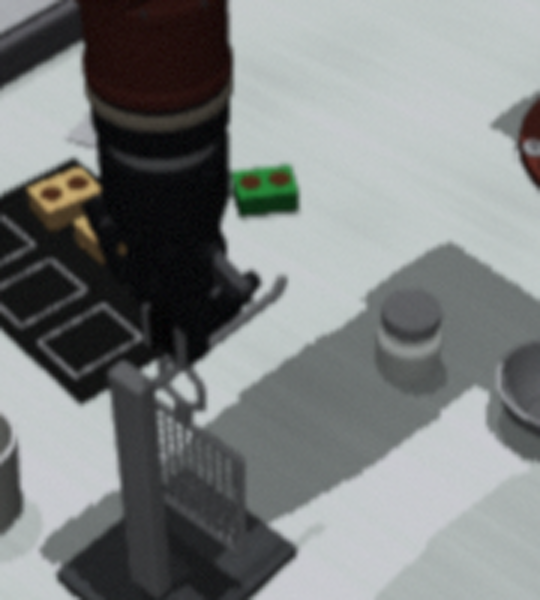

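View pics/w6.png

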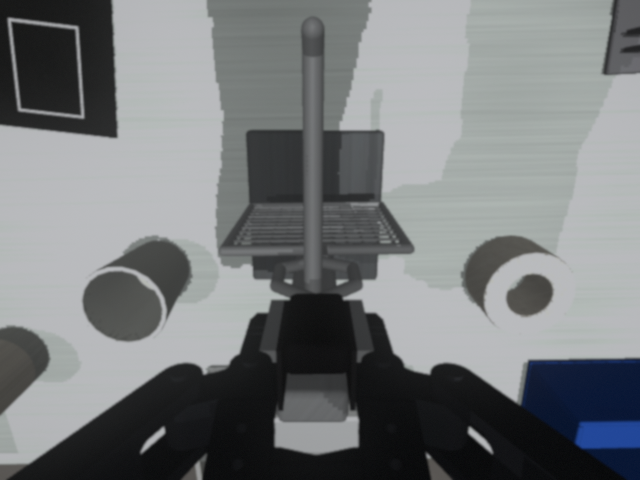

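>>> {"api": "jog_arm", "payload": {"motion": "0 0 0 0 0 0 0.2; 0 0 0 0 0 0 -0.2; 0 0 0 0 0 0 -0.4; 0 0 0 0 0 0 -0.4; 0 0 0 0 0 0 -0.4"}}

```text
t: 8.65
tool_pos: [0.658, -0.0016, 0.2447]
ee_rot: [-3.142, -0.0, 1.552]
contact_force: [-0.2, -0.3, -0.1]
finger_gap: 0.695
```

>>> {"api": "jog_arm", "payload": {"motion": "0 0 0 0 0 -0.015 -0.4; 0 0 0 0 0 -0.03 -0.4; 0 0 0 0 0 -0.06 -0.6; 0 0 0 0 0 -0.08 -1; 0 0 0 0 0 -0.08 -1"}}

```text
t: 9.28
tool_pos: [0.659, -0.0017, 0.3274]
ee_rot: [3.137, 0.0, 1.552]
contact_force: [1.0, 0.7, -0.2]
finger_gap: 0.999
```

Run:
```python
from h import *
go(.412,.31,.34,1.6)
s=cam("scene"); crop(s,220,130,400,330,"s7.png")
w=cam("wrist"); cv2.imwrite("pics/w7.png",w["img"][:,:,::-1])
```

```text
turn [ 0.2  0.  -2.8] shift [ 0.3069 -0.2529 -0.0138] now [ 0.659  -0.0017  0.3274] [3.1373e+00 4.0000e-04 1.5516e+00] gap 0.999 t 9.28 F [ 1.   0.7 -0.2]
s7.png 3.0
```

View pics/s7.png

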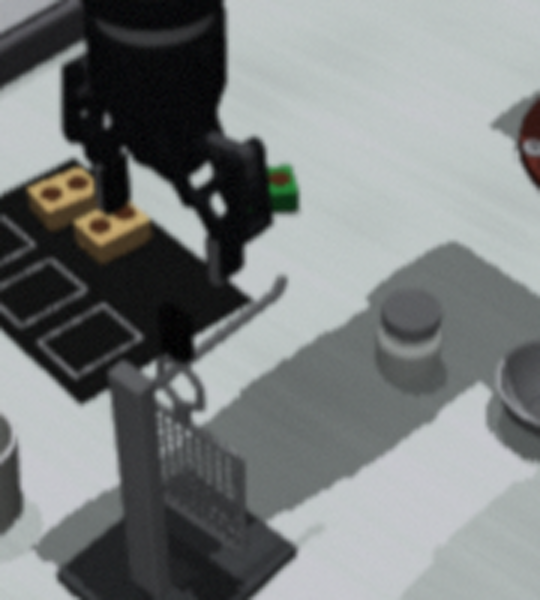

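View pics/w7.png

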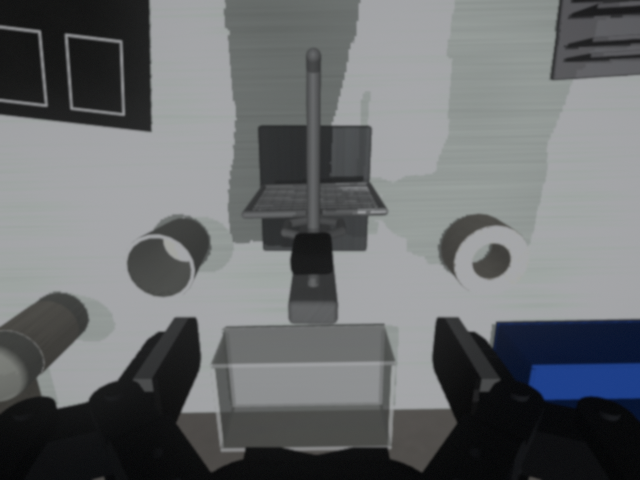

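>>> {"api": "jog_arm", "payload": {"motion": "0 0 0 0.05 -0.035 0 -1; 0 0 0 0.1 -0.07 0 -1; 0 0 0 0.15 -0.105 0 -1; 0 0 0 0.2 -0.14 0 -1; 0 0 0 0.25 -0.175 0 -1"}}

```text
t: 10.0
tool_pos: [0.486, 0.2529, 0.3239]
ee_rot: [-3.14, 0.0, 1.551]
contact_force: [0.2, 1.4, 0.5]
finger_gap: 0.997
```

>>> {"api": "jog_arm", "payload": {"motion": "0 0 -2.7 0.05 -0.03 0 -1; 0 0 -2.7 0.062 -0.038 0 -1; 0 0 -2.7 0.062 -0.038 0.03 -1; 0 0 -2.7 0.062 -0.038 0.03 -1; 0 0 -2.7 0.062 -0.038 0.03 -1"}}

```text
t: 10.62
tool_pos: [0.4514, 0.3139, 0.2952]
ee_rot: [-3.141, 0.0, 1.598]
contact_force: [0.3, 1.1, 0.4]
finger_gap: 1.002
```

Run:
```python
from h import *
go(.4535,.3155,.184,1.597)
w=cam("wrist"); cv2.imwrite("pics/w8.png",w["img"][:,:,::-1])
print([proj(w,p) for p in [(.4515,.316,.2),(.492,.307,.164)]])
```

```text
turn [-0.  0.  0.] shift [0.0016 0.0021 0.1112] now [0.4514 0.3139 0.2952] [-3.1415e+00  2.0000e-04  1.5977e+00] gap 1.002 t 10.62 F [0.3 1.1 0.4]
[(np.float64(319.48279035055344), np.float64(251.6989660269058)), (np.float64(304.29283877651665), np.float64(288.5316778380721))]
```

View pics/w8.png

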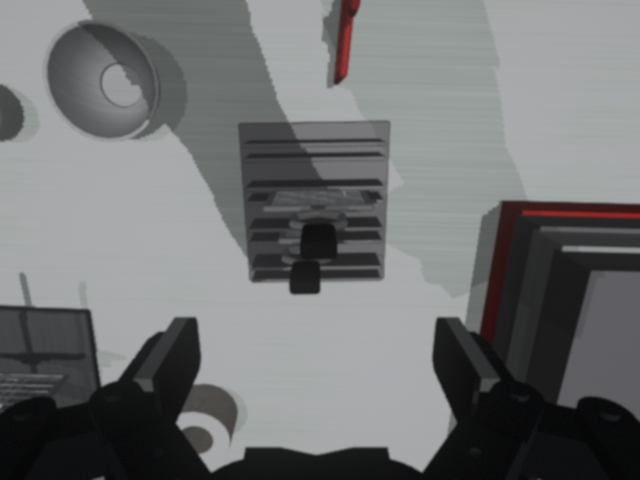

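>>> {"api": "jog_arm", "payload": {"motion": "0 0 0 0.002 0.002 0.03 -1; 0 0 0 0.002 0.002 0.06 -1; 0 0 0 0.002 0.002 0.09 -1; 0 0 0 0.002 0.002 0.11 -1; 0 0 0 0.002 0.002 0.111 -1"}}

```text
t: 11.3
tool_pos: [0.4529, 0.3159, 0.1834]
ee_rot: [-3.14, 0.001, 1.598]
contact_force: [-0.3, -0.1, 0.0]
finger_gap: 0.999
```

>>> {"api": "jog_arm", "payload": {"motion": "0 0 0 0 0 0 1; 0 0 0 0 0 0 1; 0 0 0 0 0 0 1; 0 0 0 0 0 0 1; 0 0 0 0 0 0 1"}}

```text
t: 11.92
tool_pos: [0.4533, 0.3163, 0.1843]
ee_rot: [3.141, 0.0, 1.599]
contact_force: [0.5, -2.2, 6.0]
finger_gap: 0.25
```

>>> {"api": "jog_arm", "payload": {"motion": "0 0 0 0 0 -0.01 1; 0 0 0 0 0 -0.02 1; 0 0 0 0 0 -0.035 1; 0 0 0 0 0 -0.05 1; 0 0 0 0 0 -0.05 1"}}

```text
t: 12.55
tool_pos: [0.4538, 0.3169, 0.2354]
ee_rot: [3.139, -0.001, 1.599]
contact_force: [-0.0, -0.6, -2.3]
finger_gap: 0.248
```

Run:
```python
from h import *
go(.4125,.3105,.32,1.60)
s=cam("scene"); crop(s,380,180,540,390,"s9.png")
```

```text
turn [ 0.1 -0.1 -0.1] shift [-0.0052 -0.0412 -0.0847] now [0.4538 0.3169 0.2354] [ 3.1391e+00 -1.2000e-03  1.5988e+00] gap 0.248 t 12.55 F [-0.  -0.6 -2.3]
s9.png 2.857142857142857
```

View pics/s9.png

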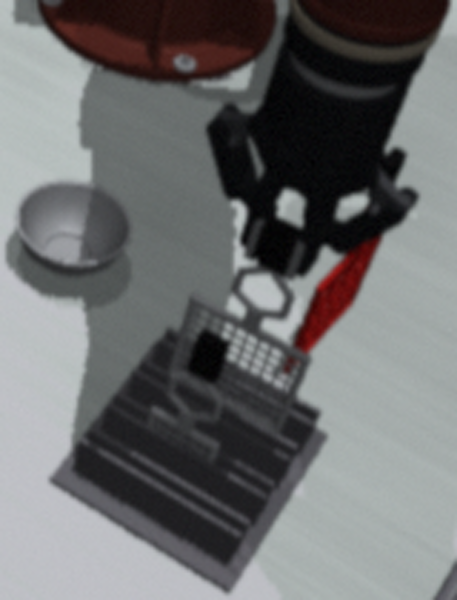

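>>> {"api": "jog_arm", "payload": {"motion": "0 0 0 0 0 -0.045 1; 0 0 0 -0.005 0 -0.085 1; 0 0 0 -0.05 0 -0.085 1; 0 0 0 -0.1 0 -0.085 1; 0 0 0 -0.15 0 -0.085 1"}}

```text
t: 13.22
tool_pos: [0.4568, 0.1652, 0.3183]
ee_rot: [-3.141, 0.0, 1.599]
contact_force: [0.6, -0.1, -1.9]
finger_gap: 0.253
```

>>> {"api": "jog_arm", "payload": {"motion": "0 0 0 -0.05 0 0 1; 0 0 0 -0.1 0.01 0 1; 0 0 2.7 -0.14 0.018 0 1; 0 0 2.7 -0.165 0.02 0 1; 0 0 2.7 -0.166 0.02 0 1"}}

```text
t: 13.85
tool_pos: [0.4817, -0.0002, 0.3182]
ee_rot: [-3.141, -0.0, 1.549]
contact_force: [0.4, 0.1, -1.6]
finger_gap: 0.249
```

Run:
```python
from h import *
go(.49,-0.001,.263,1.551)
```

```text
turn [-0.1 -0.  -0.1] shift [-0.0006  0.0084  0.0552] now [ 4.817e-01 -2.000e-04  3.182e-01] [-3.1406 -0.      1.5491] gap 0.249 t 13.85 F [ 0.4  0.1 -1.6]
```

>>> {"api": "jog_arm", "payload": {"motion": "0 0 0 0 0.008 0.03 1; 0 0 0 0 0.008 0.055 1; 0 0 0 0 0.008 0.055 1; 0 0 0 0 0.008 0.055 1; 0 0 0 0 0.008 0.055 1"}}

```text
t: 14.48
tool_pos: [0.4903, 0.0012, 0.2649]
ee_rot: [3.14, 0.0, 1.552]
contact_force: [-0.6, 0.3, -1.4]
finger_gap: 0.252
```

Run:
```python
from h import *
go(.62,-.001,.263,1.551)
s=cam("scene"); crop(s,220,130,400,330,"s10.png")
print("expected eye crop",(np.array(proj(s,(.489,0,.214)))-[220,130])*3)
```

```text
turn [0.1 0.  0.1] shift [0.0003 0.1297 0.0021] now [0.4903 0.0012 0.2649] [3.1399e+00 2.0000e-04 1.5520e+00] gap 0.252 t 14.47 F [-0.6  0.3 -1.4]
s10.png 3.0
expected eye crop [342.72195062 237.63225422]
```

View pics/s10.png

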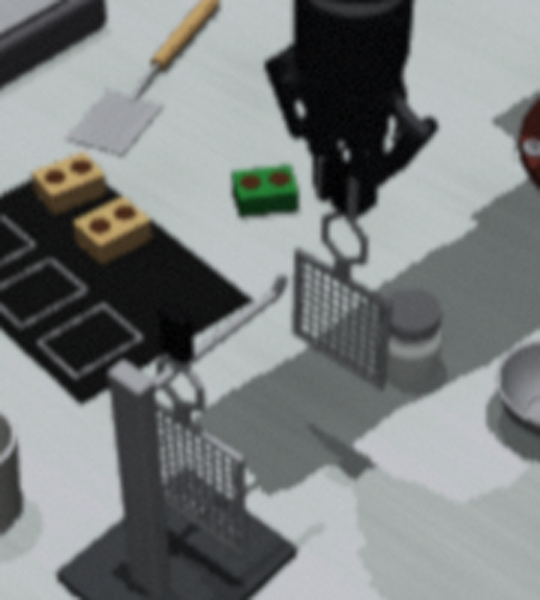

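>>> {"api": "jog_arm", "payload": {"motion": "0 0 0 0 0.02 0.001 1; 0 0 0 0 0.04 0.001 1; 0 0 0 0 0.06 0.001 1; 0 0 0 0 0.08 0.001 1; 0 0 0 0 0.09 0.001 1"}}

```text
t: 15.15
tool_pos: [0.5807, -0.0008, 0.2631]
ee_rot: [3.141, 0.0, 1.552]
contact_force: [0.3, 0.7, -1.3]
finger_gap: 0.25
```

>>> {"api": "jog_arm", "payload": {"motion": "0 0 0 0 0.015 0 1; 0 0 0 0 0.03 0 1; 0 0 0 0 0.037 0 1; 0 0 0 0 0.037 0 1; 0 0 0 0 0.037 0 1"}}

```text
t: 15.78
tool_pos: [0.6163, -0.0014, 0.2629]
ee_rot: [-3.141, -0.0, 1.552]
contact_force: [0.5, -0.5, -1.8]
finger_gap: 0.249
```

Run:
```python
from h import *
go(.62,-.001,.245,1.551)
s=cam("scene"); crop(s,220,130,400,330,"s11.png")
```

```text
turn [-0. -0.  0.] shift [0.0005 0.0037 0.0179] now [ 0.6163 -0.0014  0.2629] [-3.1413 -0.      1.5516] gap 0.249 t 15.78 F [ 0.5 -0.5 -1.8]
s11.png 3.0
```

View pics/s11.png

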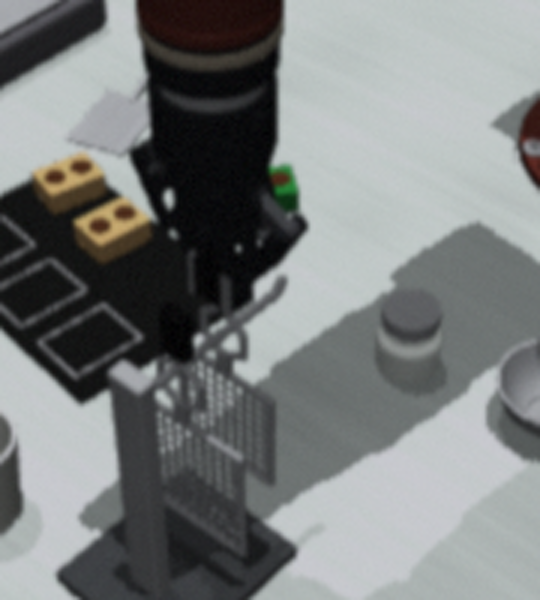

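>>> {"api": "jog_arm", "payload": {"motion": "0 0 0 0 0.004 0.006 1; 0 0 0 0 0.004 0.012 1; 0 0 0 0 0.004 0.016 1; 0 0 0 0 0.004 0.0185 1; 0 0 0 0 0.004 0.0185 1"}}

```text
t: 16.45
tool_pos: [0.6209, -0.0022, 0.2451]
ee_rot: [3.141, 0.001, 1.551]
contact_force: [-2.1, -3.0, 4.5]
finger_gap: 0.25
```

>>> {"api": "jog_arm", "payload": {"motion": "0 0 0 0 0 0 0.2; 0 0 0 0 0 0 -0.2; 0 0 0 0 0 0 -0.4; 0 0 0 0 0 0 -0.4; 0 0 0 0 0 0 -0.4"}}

```text
t: 17.08
tool_pos: [0.6208, -0.0015, 0.2442]
ee_rot: [-3.141, -0.0, 1.552]
contact_force: [-0.3, 0.2, 0.3]
finger_gap: 0.701
```

>>> {"api": "jog_arm", "payload": {"motion": "0 0 0 0 0 -0.015 -0.4; 0 0 0 0 0 -0.03 -0.4; 0 0 0 0 0 -0.06 -0.6; 0 0 0 0 0 -0.08 -1; 0 0 0 0 0 -0.08 -1"}}

```text
t: 17.7
tool_pos: [0.6217, -0.0016, 0.3268]
ee_rot: [3.137, 0.0, 1.552]
contact_force: [-0.1, -1.0, -1.3]
finger_gap: 0.999
```

Run:
```python
from h import *
go(.494,.3065,.30,1.597)
s=cam("scene"); crop(s,220,130,400,330,"s12.png")
```

```text
turn [ 0.2  0.  -2.6] shift [ 0.3056 -0.1337  0.0261] now [ 0.6217 -0.0016  0.3268] [3.1375e+00 4.0000e-04 1.5517e+00] gap 0.999 t 17.7 F [-0.1 -1.  -1.3]
s12.png 3.0
```

View pics/s12.png

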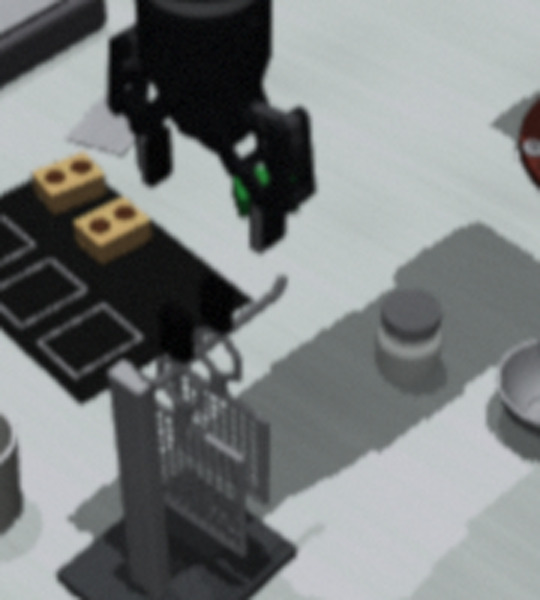

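Both skimmers hang upright (black grips at crop (177,333) and (217,300)). Next the smallest skimmer.

>>> {"api": "jog_arm", "payload": {"motion": "0 0 0 0.05 -0.025 0 -1; 0 0 0 0.1 -0.045 0 -1; 0 0 0 0.15 -0.07 0 -1; 0 0 0 0.2 -0.09 0 -1; 0 0 0 0.25 -0.11 0 -1"}}

```text
t: 18.38
tool_pos: [0.5144, 0.2519, 0.3235]
ee_rot: [-3.141, 0.0, 1.551]
contact_force: [0.6, 0.3, -0.6]
finger_gap: 1.0
```

>>> {"api": "jog_arm", "payload": {"motion": "0 0 -2.6 0.045 -0.02 0 -1; 0 0 -2.6 0.055 -0.024 0 -1; 0 0 -2.6 0.055 -0.024 0.03 -1; 0 0 -2.6 0.055 -0.024 0.06 -1; 0 0 -2.6 0.055 -0.024 0.06 -1"}}

```text
t: 19.0
tool_pos: [0.4915, 0.3047, 0.2619]
ee_rot: [-3.137, 0.002, 1.596]
contact_force: [-0.3, -0.2, 0.8]
finger_gap: 1.003
```

Run:
```python
from h import *
go(.494,.3065,.148,1.597)
w=cam("wrist"); cv2.imwrite("pics/w13.png",w["img"][:,:,::-1])
print(proj(w,(.492,.307,.164)))
```

```text
turn [-0.3  0.1 -0.1] shift [0.002  0.0031 0.1139] now [0.4915 0.3047 0.2619] [-3.1371e+00  2.2000e-03  1.5959e+00] gap 1.003 t 19.0 F [-0.3 -0.2  0.8]
(np.float64(320.01656088315974), np.float64(251.54416309724337))
```

View pics/w13.png

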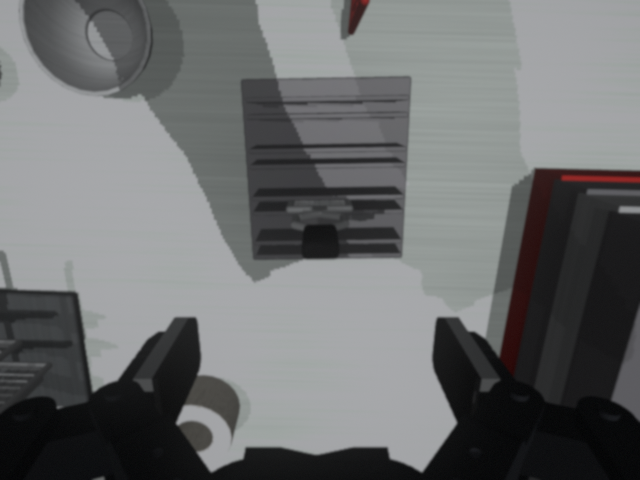

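>>> {"api": "jog_arm", "payload": {"motion": "0 0 0 0.002 0.002 0.03 -1; 0 0 0 0.002 0.002 0.06 -1; 0 0 0 0.002 0.002 0.09 -1; 0 0 0 0.002 0.002 0.113 -1; 0 0 0 0.002 0.002 0.113 -1"}}

```text
t: 19.68
tool_pos: [0.4945, 0.3076, 0.1511]
ee_rot: [-3.14, 0.001, 1.596]
contact_force: [-0.2, -0.3, -0.2]
finger_gap: 0.998
```

>>> {"api": "jog_arm", "payload": {"motion": "0 0 0 0 0 0 1; 0 0 0 0 0 0 1; 0 0 0 0 0 0 1; 0 0 0 0 0 0 1; 0 0 0 0 0 0 1"}}

```text
t: 20.3
tool_pos: [0.495, 0.3079, 0.152]
ee_rot: [3.141, 0.0, 1.597]
contact_force: [0.0, -1.9, 6.1]
finger_gap: 0.242
```

>>> {"api": "jog_arm", "payload": {"motion": "0 0 0 0 0 -0.01 1; 0 0 0 0 0 -0.02 1; 0 0 0 0 0 -0.035 1; 0 0 0 0 0 -0.06 1; 0 0 0 0 0 -0.1 1"}}

```text
t: 20.92
tool_pos: [0.494, 0.3078, 0.2521]
ee_rot: [-3.14, 0.001, 1.597]
contact_force: [1.2, 0.7, -0.8]
finger_gap: 0.245
```

Run:
```python
from h import *
go(.48,0,.31,1.551)
s=cam("scene"); crop(s,380,180,540,390,"s14.png")
```

```text
turn [-0.1  0.   2.6] shift [-0.3074 -0.0222 -0.0577] now [0.494  0.3078 0.2521] [-3.1401e+00  6.0000e-04  1.5970e+00] gap 0.245 t 20.93 F [ 1.2  0.7 -0.8]
s14.png 2.857142857142857
```

View pics/s14.png

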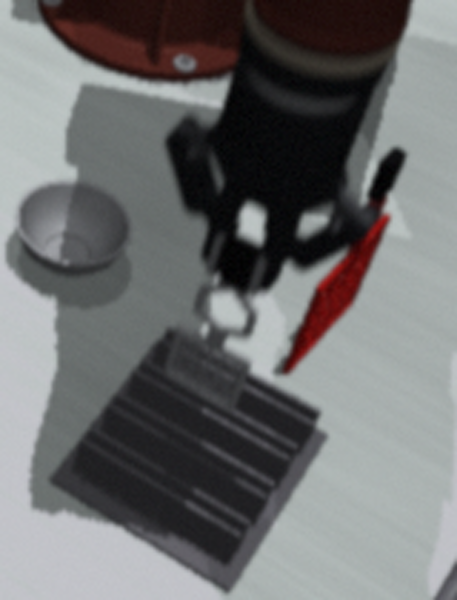

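>>> {"api": "jog_arm", "payload": {"motion": "0 0 0 0 -0.01 -0.05 1; 0 0 0 -0.05 -0.02 -0.058 1; 0 0 0 -0.1 -0.028 -0.058 1; 0 0 0 -0.15 -0.028 -0.058 1; 0 0 0 -0.2 -0.028 -0.058 1"}}

```text
t: 21.6
tool_pos: [0.4717, 0.106, 0.3103]
ee_rot: [3.14, -0.0, 1.597]
contact_force: [1.3, -0.2, -0.9]
finger_gap: 0.246
```

>>> {"api": "jog_arm", "payload": {"motion": "0 0 2.6 -0.05 0 0 1; 0 0 2.6 -0.09 0 0 1; 0 0 2.6 -0.107 0 0 1; 0 0 2.6 -0.107 0 0.02 1; 0 0 2.6 -0.107 0 0.042 1"}}

```text
t: 22.22
tool_pos: [0.475, 0.0006, 0.2675]
ee_rot: [3.14, -0.0, 1.551]
contact_force: [0.5, -0.7, -1.2]
finger_gap: 0.248
```

>>> {"api": "jog_arm", "payload": {"motion": "0 0 0 0 0 0 1; 0 0 0 0 0 0 1; 0 0 0 0 0 0 1"}}

```text
t: 22.6
tool_pos: [0.4752, 0.0006, 0.2683]
ee_rot: [3.14, 0.0, 1.552]
contact_force: [-0.6, 1.1, -0.8]
finger_gap: 0.252
```

Run:
```python
from h import *
go(.582,-0.001,.267,1.551)
s=cam("scene"); crop(s,220,130,400,330,"s15.png")
p=manip.read_state()["tool_pos"]
print("expected eye crop",(np.array(proj(s,p-[.001,0,.053]))-[220,130])*3)
```

```text
turn [0.1 0.  0.1] shift [0.0004 0.1068 0.0014] now [0.4752 0.0006 0.2683] [3.1401e+00 1.0000e-04 1.5520e+00] gap 0.252 t 22.6 F [-0.6  1.1 -0.8]
s15.png 3.0
expected eye crop [356.3959347  226.43275495]
```

View pics/s15.png

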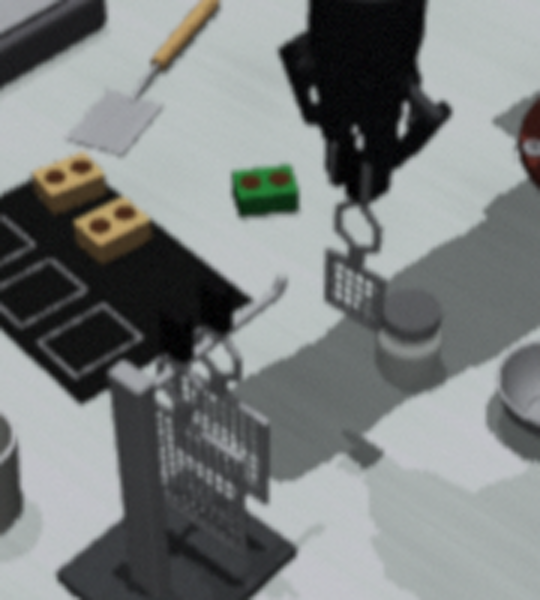

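>>> {"api": "jog_arm", "payload": {"motion": "0 0 0 0 0.02 0.001 1; 0 0 0 0 0.04 0.001 1; 0 0 0 0 0.06 0.001 1; 0 0 0 0 0.08 0.001 1; 0 0 0 0 0.1 0.001 1"}}

```text
t: 23.28
tool_pos: [0.5755, -0.0014, 0.2668]
ee_rot: [3.141, 0.0, 1.552]
contact_force: [1.2, -0.6, -0.6]
finger_gap: 0.251
```

>>> {"api": "jog_arm", "payload": {"motion": "0 0 0 0 0.01 0 1; 0 0 0 0 0.01 0.006 1; 0 0 0 0 0.01 0.012 1; 0 0 0 0 0.01 0.0165 1; 0 0 0 0 0.01 0.018 1"}}

```text
t: 23.9
tool_pos: [0.5841, -0.0018, 0.2486]
ee_rot: [-3.141, 0.0, 1.552]
contact_force: [-4.1, 1.0, 8.2]
finger_gap: 0.25
```

Run:
```python
from h import *
go(.582,-0.001,.249,1.551)
s=cam("scene"); crop(s,220,130,400,330,"s16.png")
```

```text
turn [-0.  0.  0.] shift [ 0.0007 -0.0021 -0.0004] now [ 0.5841 -0.0018  0.2486] [-3.1415e+00  2.0000e-04  1.5515e+00] gap 0.25 t 23.9 F [-4.1  1.   8.2]
s16.png 3.0
```

View pics/s16.png

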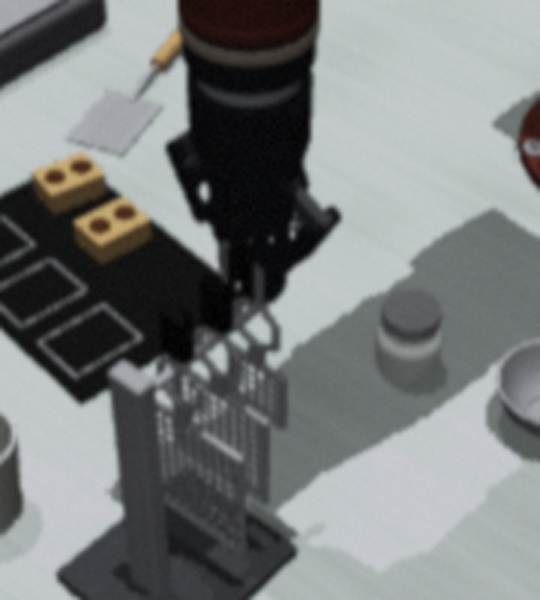

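>>> {"api": "jog_arm", "payload": {"motion": "0 0 0 0 0 0 0.2; 0 0 0 0 0 0 -0.2; 0 0 0 0 0 0 -0.4; 0 0 0 0 0 0 -0.4; 0 0 0 0 0 0 -0.4"}}

```text
t: 24.58
tool_pos: [0.5846, -0.0017, 0.2483]
ee_rot: [-3.142, -0.0, 1.552]
contact_force: [0.6, 0.2, 0.1]
finger_gap: 0.702
```

>>> {"api": "jog_arm", "payload": {"motion": "0 0 0 0 0 -0.015 -0.4; 0 0 0 0 0 -0.03 -0.4; 0 0 0 0 0 -0.06 -0.6; 0 0 0 0 0 -0.08 -1; 0 0 0 0 0 -0.1 -1"}}

```text
t: 25.2
tool_pos: [0.5848, -0.0017, 0.3504]
ee_rot: [3.14, 0.0, 1.552]
contact_force: [1.5, 0.7, 0.3]
finger_gap: 0.996
```

>>> {"api": "jog_arm", "payload": {"motion": "0 0 0 0.05 -0.03 0 -1; 0 0 0 0.1 -0.06 0 -1; 0 0 0 0.12 -0.1 0 -1; 0 0 0 0.12 -0.15 0 -1; 0 0 0 0.12 -0.2 0 -1"}}

```text
t: 25.82
tool_pos: [0.3856, 0.1225, 0.3494]
ee_rot: [3.14, -0.0, 1.552]
contact_force: [0.4, 0.2, 1.3]
finger_gap: 0.999
```

Run:
```python
from h import *
go(.4,-0.3,.2,1.551)
s=cam("scene"); crop(s,220,130,400,330,"s17.png")
t=cam("top"); crop(t,270,140,510,335,"t17.png",3.3)
```

```text
turn [ 0.1 -0.   0.1] shift [-0.4222  0.022   0.1493] now [0.3856 0.1225 0.3494] [ 3.1401e+00 -3.0000e-04  1.5523e+00] gap 0.999 t 25.82 F [0.4 0.2 1.3]
s17.png 3.0
t17.png 3.3
```

View pics/s17.png

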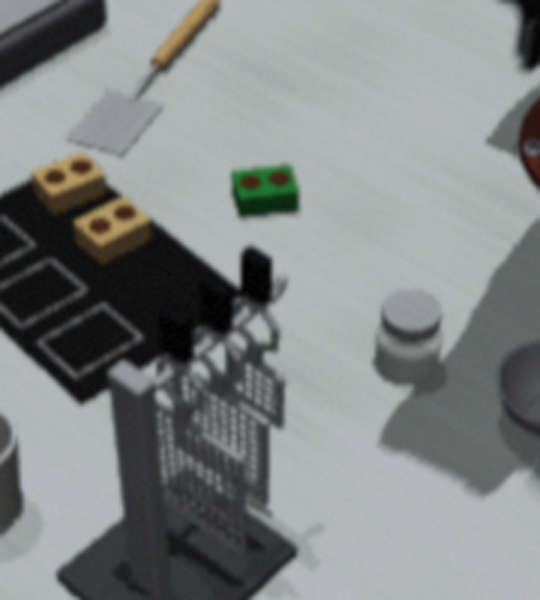

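View pics/t17.png

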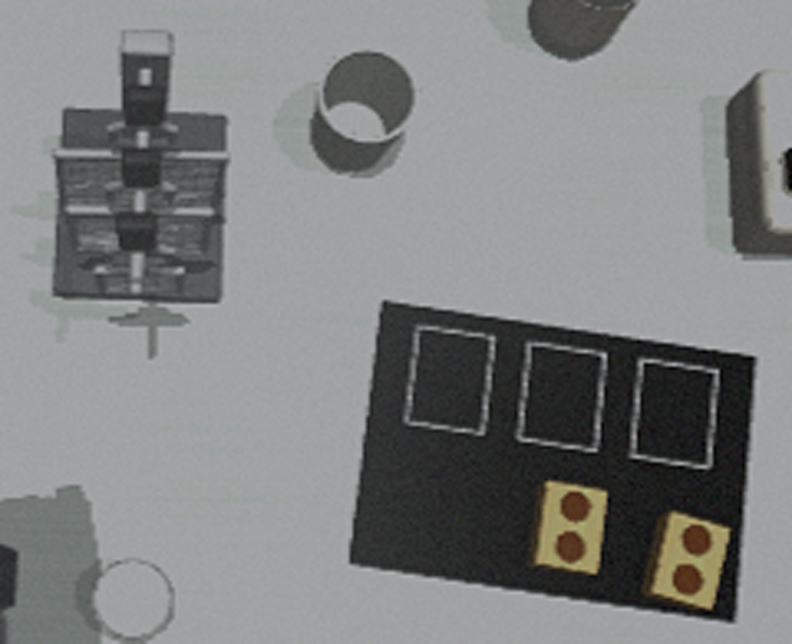

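```bash
cat >> h.py <<'E'
def moulds(d,lo=None):
    hsv=cv2.cvtColor(d["img"],cv2.COLOR_RGB2HSV); m=((hsv[...,0]>15)&(hsv[...,0]<35)&(hsv[...,1]>70)&(hsv[...,2]>115)).astype(np.uint8)
    m[:230]=0; m[340:]=0; m[:,:360]=0; m[:,520:]=0
    m=cv2.morphologyEx(m,cv2.MORPH_CLOSE,np.ones((9,9)))
    out=[]
    for c in cv2.findContours(m,0,1)[0]:
        if cv2.contourArea(c)<100: continue
        w=np.array([toz(d,*q,.029)[:2] for q in c[:,0,:].astype(float)],np.float32)
        (x,y),(a,b),th=cv2.minAreaRect((w*1000).astype(np.float32))
        if a<b: th+=90
        th=(th+90)%180-90
        out.append((x/1000,y/1000,a,b,th))
    return out
E
python3 - <<'E'
from h import *
t=cam("top"); print(*moulds(t),sep="\n")
# places: refine via mat corners
g=cv2.cvtColor(t["img"],cv2.COLOR_RGB2GRAY)
roi=g[228:332,372:505]; th=((roi>90)).astype(np.uint8)
cs,hi=cv2.findContours(cv2.resize((g[228:332,372:505]<60).astype(np.uint8),None,fx=1,fy=1),cv2.RETR_CCOMP,2)
for c in cs:
    if cv2.contourArea(c)>150:
        w=np.array([toz(t,*(q+[372,228]),.003)[:2]*1000 for q in c[:,0,:].astype(float)],np.float32)
        print(cv2.minAreaRect(w))
E
```

```text
(0.42007022094726565, -0.3790045166015625, 41.57962417602539, 57.04552459716797, -15.763565063476562)
(0.44087014770507815, -0.29885263061523437, 42.26783752441406, 57.055641174316406, -8.764114379882812)
((525.7434692382812, -381.54290771484375), (49.045555114746094, 66.43307495117188), 82.49454498291016)
((536.0896606445312, -302.17303466796875), (49.133113861083984, 66.08904266357422), 82.34431457519531)
((547.0958251953125, -223.2142791748047), (49.031375885009766, 65.44146728515625), 81.90872955322266)
((491.4498291015625, -295.78753662109375), (267.942138671875, 188.481201171875), 82.41027069091797)
((422.04449462890625, -388.43878173828125), (49.125457763671875, 64.5064697265625), 74.66020965576172)
((443.68817138671875, -306.0806579589844), (49.406044006347656, 64.49424743652344), 81.26924896240234)
((525.8551025390625, -381.6122741699219), (63.31441879272461, 79.09059143066406), 82.11380767822266)
((536.58349609375, -302.3654479980469), (63.25983428955078, 79.40257263183594), 82.27167510986328)
((547.22021484375, -222.50648498535156), (64.52477264404297, 80.02684783935547), 81.66758728027344)
```

>>> {"api": "jog_arm", "payload": {"motion": "0 0 0 -0.06 0.01 0 -1; 0 0 0 -0.12 0.02 0 -1; 0 0 0 -0.18 0.03 0 -1; 0 0 0 -0.24 0.04 0 -0.41; 0 0 0 -0.3 0.05 0 -0.41"}}

```text
t: 26.6
tool_pos: [0.4321, -0.1818, 0.3491]
ee_rot: [3.14, 0.001, 1.551]
contact_force: [1.1, 0.4, 0.1]
finger_gap: 0.707
```

>>> {"api": "jog_arm", "payload": {"motion": "0 0 4 -0.06 0.01 0 -0.41; 0 0 7.7 -0.115 0.01 0.03 -0.41; 0 0 7.7 -0.115 0.01 0.09 -0.41; 0 0 7.7 -0.115 0.01 0.15 -0.41; 0 0 7.7 -0.115 0.01 0.2 -0.41"}}

```text
t: 27.22
tool_pos: [0.4393, -0.295, 0.1466]
ee_rot: [3.141, 0.0, 1.416]
contact_force: [0.3, 0.6, 0.4]
finger_gap: 0.704
```

>>> {"api": "jog_arm", "payload": {"motion": "0 0 0 0 0 0 -0.41; 0 0 0 0 0 0 -0.41"}}

```text
t: 27.48
tool_pos: [0.4403, -0.2952, 0.1503]
ee_rot: [3.139, 0.001, 1.417]
contact_force: [1.1, 0.2, 0.5]
finger_gap: 0.703
```

Run:
```python
from h import *
go(.4409,-0.2989,.023,np.radians(90-8.5))
w=cam("wrist"); cv2.imwrite("pics/w18.png",w["img"][:,:,::-1])
print(proj(w,(.4409,-.2989,.029)),[proj(w,(a,b,.003)) for a,b in [(.5471,-.2228),(.5363,-.3023),(.5258,-.3816)]])
```

```text
turn [ 0.1  0.1 -0.3] shift [-0.0033  0.0009  0.1273] now [ 0.4403 -0.2952  0.1503] [3.1395e+00 1.4000e-03 1.4171e+00] gap 0.703 t 27.48 F [1.1 0.2 0.5]
(np.float64(310.3652936939115), np.float64(239.02305517894862)) [(np.float64(429.5996535427548), np.float64(343.1120484377525)), (np.float64(325.82512090127267), np.float64(344.74867321786377)), (np.float64(222.68861485375666), np.float64(346.6776130112091))]
```

View pics/w18.png

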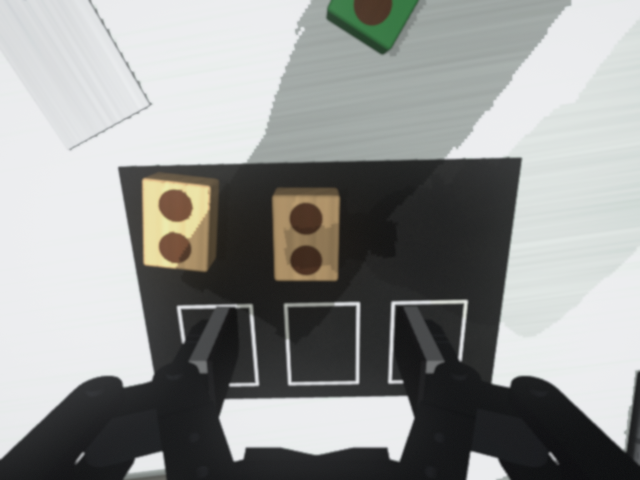

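>>> {"api": "jog_arm", "payload": {"motion": "0 0 0 -0.0045 0.001 0.04 -0.41; 0 0 0 -0.0045 0.001 0.08 -0.41; 0 0 0 -0.0045 0.001 0.11 -0.41; 0 0 0 -0.0045 0.001 0.127 -0.41; 0 0 0 -0.0045 0.001 0.127 -0.41", "squeeze": 40}}

```text
t: 28.15
tool_pos: [0.4401, -0.2992, 0.0222]
ee_rot: [3.141, 0.001, 1.417]
contact_force: [0.3, 0.1, 0.8]
finger_gap: 0.706
```

>>> {"api": "jog_arm", "payload": {"motion": "0 0 0 0 0 0 0.2; 0 0 0 0 0 0 0.4; 0 0 0 0 0 0 0.4; 0 0 0 0 0 0 0.4; 0 0 0 0 0 0 0.4"}}

```text
t: 28.78
tool_pos: [0.4406, -0.2998, 0.0233]
ee_rot: [3.139, 0.002, 1.417]
contact_force: [-1.4, 0.5, 7.9]
finger_gap: 0.484
```

>>> {"api": "jog_arm", "payload": {"motion": "0 0 0 0 0 -0.02 0.4; 0 0 0 0 0 -0.03 0.4; 0 0 0 0 0.03 -0.03 0.4; 0 0 0 0 0.06 -0.03 0.4; 0 0 0 0 0.09 -0.03 0.4"}}

```text
t: 29.4
tool_pos: [0.5295, -0.3127, 0.0521]
ee_rot: [3.141, 0.001, 1.417]
contact_force: [0.6, 0.5, -0.3]
finger_gap: 0.478
```

Run:
```python
from h import *
go(.536,-0.3025,.0235,np.radians(90-7.7))
```

```text
turn [ 0.1  0.  -1.1] shift [0.0111 0.0049 0.0286] now [ 0.5295 -0.3127  0.0521] [3.1406e+00 6.0000e-04 1.4170e+00] gap 0.478 t 29.4 F [ 0.6  0.5 -0.3]
```

>>> {"api": "jog_arm", "payload": {"motion": "0 0 -1.1 0.011 0.005 0.005 0.4; 0 0 -1.1 0.011 0.005 0.015 0.4; 0 0 -1.1 0.011 0.005 0.023 0.4; 0 0 -1.1 0.011 0.005 0.028 0.4; 0 0 -1.1 0.011 0.005 0.029 0.4"}}

```text
t: 30.02
tool_pos: [0.5337, -0.3019, 0.0232]
ee_rot: [-3.14, -0.001, 1.436]
contact_force: [-8.9, 5.3, 23.2]
finger_gap: 0.487
```

>>> {"api": "jog_arm", "payload": {"motion": "0 0 0 0 0 0 0.1; 0 0 0 0 0 0 -0.3; 0 0 0 0 0 0 -0.41; 0 0 0 0 0 0 -0.41; 0 0 0 0 0 0 -0.41"}}

```text
t: 30.65
tool_pos: [0.5348, -0.3022, 0.0222]
ee_rot: [-3.141, -0.0, 1.436]
contact_force: [0.6, -0.3, 0.9]
finger_gap: 0.71
```

>>> {"api": "jog_arm", "payload": {"motion": "0 0 0 0 0 -0.03 -0.41; 0 0 0 0 0 -0.06 -0.41; 0 0 0 0 -0.03 -0.1 -0.41; 0 0 0 -0.04 -0.06 -0.12 -0.41; 0 0 0 -0.08 -0.1 -0.12 -0.41"}}

```text
t: 31.28
tool_pos: [0.4254, -0.3697, 0.1443]
ee_rot: [3.138, 0.003, 1.438]
contact_force: [-0.1, -1.1, 0.2]
finger_gap: 0.702
```

>>> {"api": "jog_arm", "payload": {"motion": "0 0 0 0 0 0 -0.41; 0 0 0 0 0 0 -0.41"}}

```text
t: 31.52
tool_pos: [0.425, -0.3681, 0.1423]
ee_rot: [3.141, -0.0, 1.436]
contact_force: [-0.7, 0.5, 0.8]
finger_gap: 0.7
```

Run:
```python
from h import *
w=cam("wrist"); cv2.imwrite("pics/w19.png",w["img"][:,:,::-1])
go(.4201,-0.3795,.0235,np.radians(90-15.5))
print(proj(w,(.42,-.379,.029)),[proj(w,(.5363,-.3023,.029))])
```

```text
turn [ 0.  -0.   7.8] shift [-0.0125 -0.0037  0.1187] now [ 0.4254 -0.3677  0.1422] [ 3.1415e+00 -4.0000e-04  1.4367e+00] gap 0.702 t 31.57 F [ 0.5 -0.3  0.1]
(np.float64(297.00850235181207), np.float64(236.20771054633747)) [(np.float64(430.27934725135987), np.float64(379.09681534148626))]
```

View pics/w19.png

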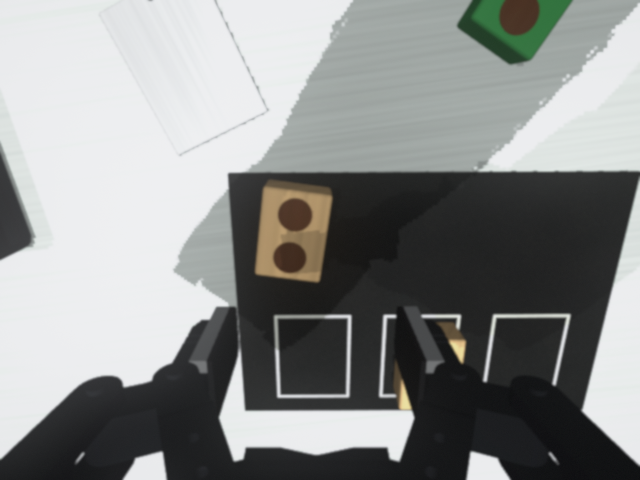

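>>> {"api": "jog_arm", "payload": {"motion": "0 0 7.8 -0.013 -0.004 0.03 -0.41; 0 0 7.8 -0.013 -0.004 0.07 -0.41; 0 0 7.8 -0.013 -0.004 0.1 -0.41; 0 0 7.8 -0.013 -0.004 0.118 -0.41; 0 0 7.8 -0.013 -0.004 0.118 -0.41"}}

```text
t: 32.2
tool_pos: [0.4194, -0.3787, 0.0229]
ee_rot: [-3.139, -0.002, 1.302]
contact_force: [-0.8, 0.5, 0.1]
finger_gap: 0.702
```

>>> {"api": "jog_arm", "payload": {"motion": "0 0 0 0 0 0 0.2; 0 0 0 0 0 0 0.4; 0 0 0 0 0 0 0.4; 0 0 0 0 0 0 0.4; 0 0 0 0 0 0 0.4"}}

```text
t: 32.83
tool_pos: [0.42, -0.3808, 0.0252]
ee_rot: [3.14, 0.001, 1.3]
contact_force: [1.4, 1.8, 6.2]
finger_gap: 0.485
```

>>> {"api": "jog_arm", "payload": {"motion": "0 0 0 0 0 -0.02 0.4; 0 0 0 0 0 -0.03 0.4; 0 0 -3 0.01 0.03 -0.03 0.4; 0 0 -7.8 0.02 0.06 -0.03 0.4; 0 0 -7.8 0.025 0.09 -0.03 0.4"}}

```text
t: 33.45
tool_pos: [0.5136, -0.3802, 0.0544]
ee_rot: [-3.142, -0.0, 1.438]
contact_force: [-0.1, -0.3, -0.8]
finger_gap: 0.483
```

Run:
```python
from h import *
go(.5255,-0.382,.025,np.radians(90-7.7))
```

```text
turn [-0.  -0.   0.1] shift [-0.0002  0.012   0.0294] now [ 0.5136 -0.3802  0.0544] [-3.1416 -0.      1.4376] gap 0.483 t 33.45 F [-0.1 -0.3 -0.8]
```

>>> {"api": "jog_arm", "payload": {"motion": "0 0 0 0 0.012 0.005 0.4; 0 0 0 0 0.012 0.012 0.4; 0 0 0 0 0.012 0.02 0.4; 0 0 0 0 0.012 0.027 0.4; 0 0 0 0 0.012 0.029 0.4"}}

```text
t: 34.08
tool_pos: [0.5234, -0.3817, 0.0252]
ee_rot: [-3.14, -0.001, 1.436]
contact_force: [-7.3, 5.5, 17.4]
finger_gap: 0.482
```

>>> {"api": "jog_arm", "payload": {"motion": "0 0 0 0 0 0 0.1; 0 0 0 0 0 0 -0.3; 0 0 0 0 0 0 -0.41; 0 0 0 0 0 0 -0.41; 0 0 0 0 0 0 -0.41"}}

```text
t: 34.7
tool_pos: [0.5246, -0.382, 0.0253]
ee_rot: [3.142, 0.0, 1.436]
contact_force: [0.0, -0.5, 0.0]
finger_gap: 0.706
```

>>> {"api": "jog_arm", "payload": {"motion": "0 0 0 0 0 -0.03 -0.41; 0 0 0 0 0 -0.06 -0.41; 0 0 0 0 -0.03 -0.1 -0.41; 0 0 0 0.03 -0.08 -0.12 -0.41; 0 0 0 0.06 -0.12 -0.15 -1"}}

```text
t: 35.33
tool_pos: [0.4119, -0.3052, 0.1755]
ee_rot: [-3.141, -0.001, 1.436]
contact_force: [0.2, 0.3, 1.1]
finger_gap: 0.897
```

>>> {"api": "jog_arm", "payload": {"motion": "0 0 0 0.03 -0.03 -0.05 -1; 0 0 0 0.08 -0.05 -0.1 -1; 0 0 0 0.14 -0.06 -0.1 -1; 0 0 0 0.2 -0.06 -0.1 -1; 0 0 0 0.26 -0.06 -0.1 -1"}}

```text
t: 35.95
tool_pos: [0.3886, -0.0428, 0.2759]
ee_rot: [3.14, 0.0, 1.435]
contact_force: [1.2, 0.0, -0.0]
finger_gap: 1.0
```

Run:
```python
from h import *
w=cam("wrist"); cv2.imwrite("pics/w20.png",w["img"][:,:,::-1])
t=cam("top"); crop(t,270,140,510,335,"t20.png",3.3); s=cam("scene"); crop(s,180,130,400,330,"s20.png")
print(*moulds(t),sep="\n"); go(.2,.2,.4,1.4)
```

```text
t20.png 3.3
s20.png 3.0
(0.5245133056640625, -0.37927862548828123, 41.349830627441406, 56.802711486816406, -7.549339294433594)
(0.5331810913085937, -0.3081904296875, 23.474031448364258, 56.36442565917969, -4.394866943359375)
turn [ 0.  -0.   2.4] shift [ 0.2155 -0.2179 -0.1245] now [ 0.3887 -0.0416  0.2756] [ 3.1409e+00 -1.0000e-04  1.4426e+00] gap 1.001 t 36.1 F [-0.4 -0.4  0.5]
```

View pics/t20.png

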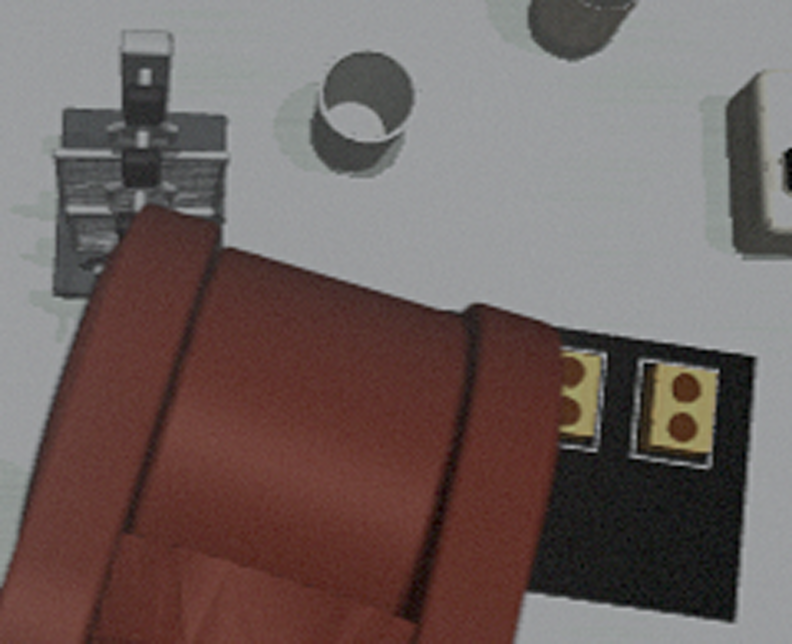

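View pics/s20.png

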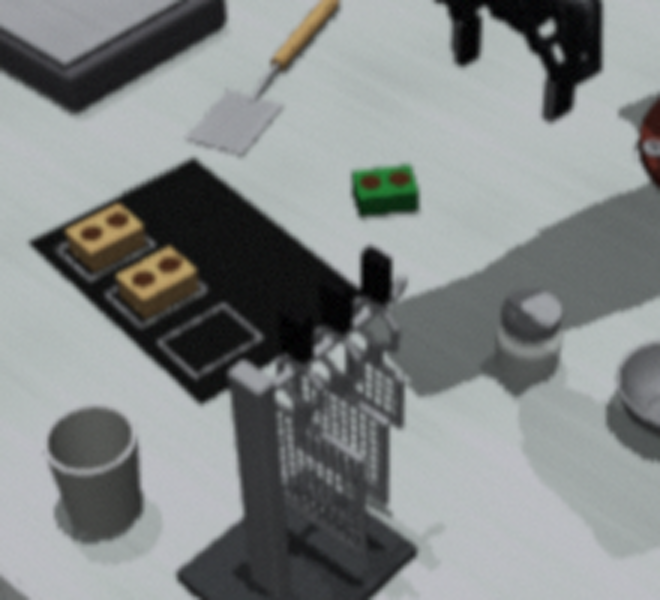

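>>> {"api": "jog_arm", "payload": {"motion": "0 0 0 0.05 -0.02 -0.02 -1; 0 0 0 0.1 -0.04 -0.04 -1; 0 0 0 0.15 -0.06 -0.06 -1; 0 0 0 0.2 -0.08 -0.08 -1; 0 0 0 0.25 -0.08 -0.08 -1"}}

```text
t: 36.72
tool_pos: [0.3432, 0.215, 0.3571]
ee_rot: [3.138, -0.001, 1.435]
contact_force: [1.2, -0.3, 0.7]
finger_gap: 0.999
```

>>> {"api": "jog_arm", "payload": {"motion": "0 0 0 0 0 0 -1; 0 0 0 0 0 0 -1; 0 0 0 0 0 0 -1; 0 0 0 0 0 0 -1; 0 0 0 0 0 0 -1"}}

```text
t: 37.35
tool_pos: [0.343, 0.2135, 0.3554]
ee_rot: [3.141, -0.0, 1.435]
contact_force: [0.4, 0.8, -0.1]
finger_gap: 1.001
```

Run:
```python
from h import *
t=cam("top"); crop(t,270,140,510,335,"t21.png",3.3)
print(*moulds(t),sep="\n"); go(.2,.2,.4,1.4)
print("bowl",toz(t,252,333,.045))
cv2.imwrite("pics/tf.png",t["img"][:,:,::-1])
```

```text
t21.png 3.3
(0.5246392822265625, -0.3793778076171875, 41.13139343261719, 56.97307586669922, -7.958412170410156)
(0.5342084350585937, -0.29901437377929685, 40.245765686035156, 56.17544174194336, -7.5487518310546875)
turn [ 0. -0.  2.] shift [-0.0328 -0.1398 -0.0447] now [0.343  0.2137 0.3554] [ 3.1415 -0.      1.4356] gap 0.999 t 37.4 F [0.2 0.3 0.4]
bowl [0.35791218 0.1245253  0.045     ]
```

View pics/t21.png

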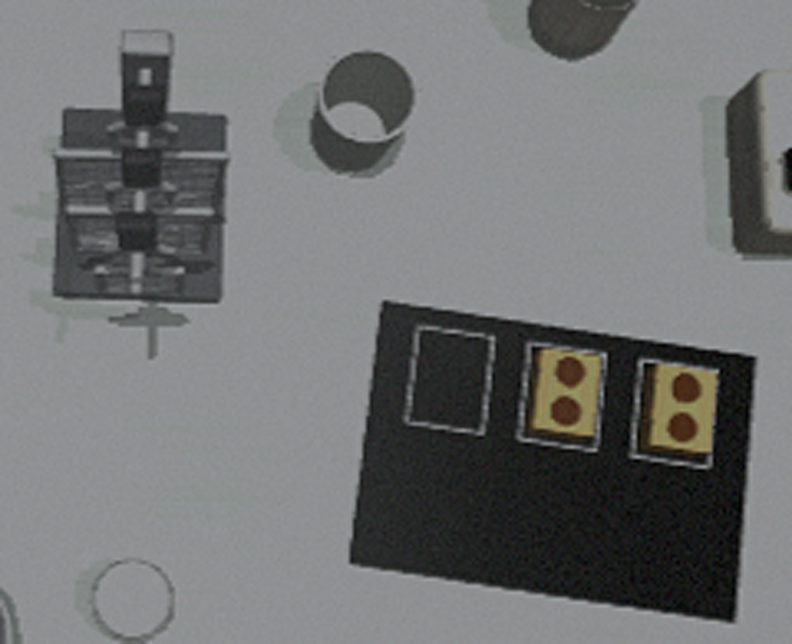

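View pics/tf.png

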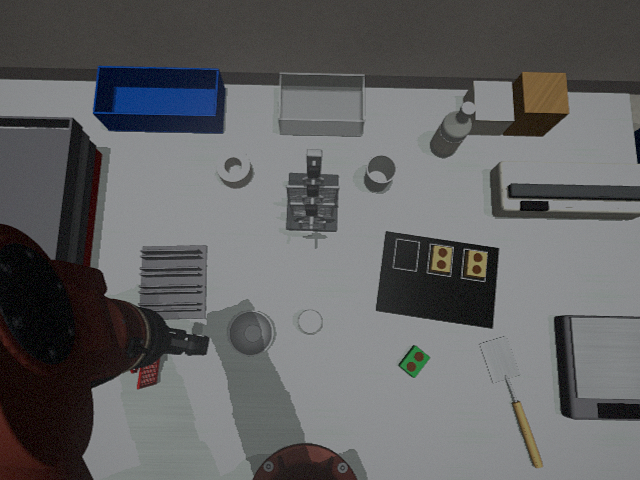

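Run:
```python
from h import *
print(manip.job_done()); s=manip.read_state(); print(s["t"],s["contact_force"])
t=cam("top"); print(*moulds(t),sep="\n")
```

```text
the job is handed in; nothing more can be done
None
the job is handed in; nothing more can be done
```

The job is handed in, at about 37 s of the 208 s allowed. `job_done()` gives no verdict, so what follows rests on my own last pictures.

- **Skimmers:** three were in the rack: the largest, the second largest and the smallest. I hung them in that order, largest nearest the post, at about x = 0.658, 0.621 and 0.584 m. The last scene and top views showed all three hanging upright by their eyes, and the gripper had let go of each.
- **Moulds:** two were there, and one was knocked aside while I was working, so I measured both again before gripping. They now lie in outlines 2 and 3, about 4 mm and 3 mm from the centres and square to the mat within about 0.3°. Outline 1 stays empty.
- **Other things:** in the last top view the bowl, jar, cup and paper roll looked unmoved. The red skimmer, partly behind the arm in that view, and the green block were not touched.

**Checks that disagreed:** the wrist and top cameras differed by about 1.5 mm on mould position, within the stated calibration. The second mould read oddly once while the arm blocked the view, and read normally with the arm clear. My last re-check after handing in was refused, so the final second itself is not confirmed by a picture.

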